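# Build a snap-together riser stack level with the pedestal and lay the tubes across

## Task

Build a support on the stud base to match the pedestal beside it: pick riser blocks that together bring the loose rest bar level with the top of the pedestal, press each block fully home on the studs of the one below, and press the rest bar home on top. Then lay every square tube level across the two rest bars, square to them and centred over the gap, with at least 20 mm of space between neighbours. Leave unused risers clear of the stack and do not disturb the tin, the hammer and the welding magnet.

Things in the scene. Friction and masses are not known exactly. Their poses are not given: they have to be found in the camera images.
- base: fixed grey stud base bolted to the bench: a 104 x 100 x 10 mm foot with a 100 x 44 mm pad along its x; the pad's top is 30 mm above the bench and carries two studs like those of the risers. Origin: middle of its foot, on the bench; x along the pad, y towards the pedestal.
- base_top (a point): middle of the flat top of the stud base's pad, 30 mm above the bench, where the first riser's underside goes
- ped_short: heavy grey pedestal (6 kg) standing square with the stud base, 180 mm from it (middle to middle) along the base's +y; on it a steel rest bar 160 mm (x) x 44 mm (y), its flat top 120 mm above the bench, with 6 mm high lips at both ends. Origin: middle of its foot. Just one of the two pedestals is there; the other is absent.
- ped_tall: heavy grey pedestal (6 kg) standing square with the stud base, 180 mm from it (middle to middle) along the base's +y; on it a steel rest bar 160 mm (x) x 44 mm (y), its flat top 140 mm above the bench, with 6 mm high lips at both ends. Origin: middle of its foot. Just one of the two pedestals is there; the other is absent.
- ped_short_top (a point): middle of the flat top of the short pedestal's rest bar, 120 mm above the bench
- ped_tall_top (a point): middle of the flat top of the tall pedestal's rest bar, 140 mm above the bench
- rest_bar: loose steel rest bar, 160 mm long (its x), 44 mm wide (its y), 30 mm high, flat on top with a 6 mm high, 6 mm thick lip at either end, no studs; underneath two sockets like those of the risers, so it goes on the stack last and is pressed home in the same way. Origin: middle of its underside.
- rest_bar_top (a point): middle of the flat top of the loose rest bar, 30 mm above its underside
- riser_a: loose aluminium riser, 100 long (x) x 44 (y) x 20 mm high plus two studs on top (9 mm high, 15 mm wide, 28 mm either side of its middle along x); beneath, two matching sockets 10 mm deep with spring balls. Set on studs it rests 2 to 5 mm up until a press of 8 to 16 N on its top snaps it home; it then adds 20 mm. Origin: middle of its underside. May be absent.
- riser_b: loose aluminium riser, 100 long (x) x 44 (y) x 20 mm high plus two studs on top (9 mm high, 15 mm wide, 28 mm either side of its middle along x); beneath, two matching sockets 10 mm deep with spring balls. Set on studs it rests 2 to 5 mm up until a press of 8 to 16 N on its top snaps it home; it then adds 20 mm. Origin: middle of its underside. May be absent.
- riser_c: loose aluminium riser, 100 long (x) x 44 (y) x 30 mm high plus two studs on top (9 mm high, 15 mm wide, 28 mm either side of its middle along x); beneath, two matching sockets 10 mm deep with spring balls. Set on studs it rests 2 to 5 mm up until a press of 8 to 16 N on its top snaps it home; it then adds 30 mm. Origin: middle of its underside. May be absent.
- riser_d: loose aluminium riser, 100 long (x) x 44 (y) x 30 mm high plus two studs on top (9 mm high, 15 mm wide, 28 mm either side of its middle along x); beneath, two matching sockets 10 mm deep with spring balls. Set on studs it rests 2 to 5 mm up until a press of 8 to 16 N on its top snaps it home; it then adds 30 mm. Origin: middle of its underside. May be absent.
- riser_e: loose aluminium riser, 100 long (x) x 44 (y) x 40 mm high plus two studs on top (9 mm high, 15 mm wide, 28 mm either side of its middle along x); beneath, two matching sockets 10 mm deep with spring balls. Set on studs it rests 2 to 5 mm up until a press of 8 to 16 N on its top snaps it home; it then adds 40 mm. Origin: middle of its underside. May be absent.
- riser_f: loose aluminium riser, 100 long (x) x 44 (y) x 40 mm high plus two studs on top (9 mm high, 15 mm wide, 28 mm either side of its middle along x); beneath, two matching sockets 10 mm deep with spring balls. Set on studs it rests 2 to 5 mm up until a press of 8 to 16 N on its top snaps it home; it then adds 40 mm. Origin: middle of its underside. May be absent.
- tube_a: loose bare steel square tube, 25 x 25 mm, 300 mm long, about 0.4 kg; its x runs along it and its origin is its very middle (12.5 mm above what it lies on). May be absent.
- tube_b: loose bare steel square tube, 25 x 25 mm, 300 mm long, about 0.4 kg; its x runs along it and its origin is its very middle (12.5 mm above what it lies on). May be absent.
- tube_c: loose bare steel square tube, 25 x 25 mm, 300 mm long, about 0.4 kg; its x runs along it and its origin is its very middle (12.5 mm above what it lies on). May be absent.
- tin: bystander: round tin, 90 mm across, 50 mm high, beyond the fixture; leave it alone
- hammer: bystander: hammer lying on the bench beyond the fixture; leave it alone
- magnet: bystander: red triangular welding magnet, 100 mm, lying beyond the fixture; leave it alone
Not all that is in view belongs to the job. Leave any brown look-alike of the riser_e alone.

How it is judged:
By the outcome, as a careful person would: the job done as asked, in the order asked, and still so for the second after the job is handed in, with the robot touching nothing.
Of ped_short, ped_tall only 1 to 1 are there at a start; the rules pass over those that are not, and their reading is None.
Of riser_a, riser_b, riser_c, riser_d, riser_e, riser_f only 4 to 6 are there at a start; the rules pass over those that are not, and their reading is None.
Of tube_a, tube_b, tube_c only 2 to 3 are there at a start; the rules pass over those that are not, and their reading is None.
At some moment in a run one of rest_bar, tube_a, tube_b, tube_c may be knocked a few centimetres aside while the robot is not near it.
It also fails if it takes over 210 s, if anything falls off the work surface, if the arm or the gripper's body presses on something with over 40 N, if the wrist force passes 120 N, or if a joint passes its speed limit or range.

## Robot

A 6-joint arm with a two-finger parallel gripper is mounted at the origin on the work surface. World frame = base frame: x ahead of the robot, y to its left, z up, the work surface at z = 0. Lengths are in m, angles in degrees, forces in N, time in s.
With the tool pointing down it reaches from about 0.4 to 0.825 m from the base axis. Payload 7 kg.
Tool frame: the origin (TCP) lies at the very end of the fingers, on their centre line; the grasp point (between the pads) lies 19 mm behind it (ctrl.grip_depth is the distance from the TCP to the grasp point, in m); z points along the fingers, y is the line along which they close (so a half turn about z gives the same grasp; the last joint's range is limited). The gripper opens to 88 mm and grips with 3 to 60 N. Pads are 19 mm wide; open, the fingers measure 130 mm over their backs; the gripper's body (78 mm by 193 mm) begins 47 mm behind the grasp point.
Start: joints at [-60.327, 20.546, 0.682, 0, -70.136, -16.507], TCP at [0.154, -0.657, 0.227] pointing down, gripper open.
Joint ranges: [-176.03, 176.03], [-82.01, 121.73], [-58.28, 71.71], [-173.87, 95.51], [-174.79, -0.11], [-173.66, 173.66]. Speed limits (degrees/s): [136.94, 136.94, 172.46, 180, 180, 180].

## Interface

Orientations are given as [roll, pitch, yaw] about the fixed x, y, z axes, in that order (R = Rz(yaw) Ry(pitch) Rx(roll)).
In Python, from plant import get_obs, eyes, ctrl, spotter gives the robot as it stands.
- The arm moves only by the shell command python3 -m crank 'ROWS'. ROWS is JSON, one flat list of numbers, 7 for each row, row after row: the turn, a rotation vector about the tool's x, y, z in rad, then the shift along the tool's x, y, z in mm, then the opening, from 0 (shut) to 1 (fully open). A call has 1 to 5 rows; each row shifts and turns the commanded pose from where the row before left it, along the tool's axes as they then stand; what a row does not reach is not made up. A row lasts 1/8 s, in which the tool goes at most 62.5 mm and 10.7 degrees, less where a joint would pass 70% of its speed; a pose out of reach is approached as far as the arm can. A call is refused whole if a number of a shift passes 62.5 or a number of a turn 0.188, either way. A call with a gripper value outside its range is refused whole. The fingers move at their own pace and stop on an object; the grip force is fixed at half the most. Time passes only in rows, so rows that do not move let the fingers close. It gives the time, the measured TCP pose, the force, the opening and the grip force at its end, in the units of the state.
- get_obs(): the state, without advancing time (a new reading comes with each control period).
- eyes.snapshot(name): name is "scene" or "top" or "wrist"; returns the picture (420x560x3 uint8, blue, green, red); there is no depth.
- eyes.camera_model(name): a dict with "fx", "fy", "cx", "cy" (pixels), "D" ([k1, k2, p1, p2, k3] as OpenCV has them; the pictures are not rectified), "extrinsics" (4x4, takes a point from camera to world coordinates). Camera axes: x right, y down, z forward; pixel columns grow to the right and rows downward; lengths in m; the calibration is good to about 2 mm. A picture is of the moment at which its call begins: read the wrist's pose just before it. camera_model takes no time and is no camera call; for the wrist camera it gives the pose at the moment of the call.
- ctrl.close_job(): hands the job in; it is judged then, once.
Trained networks look in the newest picture that a camera, given by its name, has taken for a name from the list of things; names that differ only in an ending like _2 or _b are one class to them, and where a whole thing is asked for, a point or a joint stands for the part that bears it (a point fixed in the world has none). Each returns a list of dicts, best first, with "p" (0 to 1); they miss things now and then, are a little off and sometimes report something else, mostly with a low value. They report only what shows in the picture. A call takes as long as a camera call. They do not tell look-alikes from the thing itself.
- spotter.outline_of(camera, target): "region" (420x560 bool, what is visible of it) and "rect" ([left, top, width, height] in pixels, round what is visible of it).
- spotter.place_of(camera, target): "location" ([column, row] in pixels: a listed point, or the origin of a listed thing).
The state is a dict: "clock": time; "joint_pos": joint angles; "qvel": joint speeds; "tau": joint torques, N m; "tool_pos": TCP position; "orientation": TCP orientation; "force": force on the tool from outside, world axes, zero at the start; "moment": the same for the moment, N m; "opening": finger opening in m; "gripper_force": force on a finger pad.
Only numpy, scipy, OpenCV 4.12 (cv2) and the standard library are available. Lean on these libraries where they do the work, as an engineer would, in place of code of your own. Each camera call takes 0.05 s, during which the arm holds its last target. There are 200 camera calls.

## Working session

There is one attempt and no reset: what is moved stays moved. The work goes in short steps, Python scripts to look and compute and a shell command to move; the robot and the scene stay as the last step left them, time stands still between calls to the robot, and variables do not carry over. Pictures are saved under pics/ and viewed, at most 14 in all, crops included, and the job is handed in when it is done.

```bash
ls; mkdir -p pics; python3 - <<'E'
from plant import get_obs, eyes, ctrl, spotter
import cv2,numpy as np
o=get_obs(); print(o)
a=eyes.snapshot("top"); cv2.imwrite("pics/top0.png",a)
b=eyes.snapshot("scene"); cv2.imwrite("pics/scene0.png",b)
for n in("top","scene","wrist"):
    m=eyes.camera_model(n); print(n,{k:(np.round(v,3).tolist()) for k,v in m.items()})
E
```

```text
pics
{'clock': 0.0, 'joint_pos': array([-6.03284191e+01,  2.05907833e+01,  6.32119034e-01, -2.23898352e-02,
       -7.01350891e+01, -1.65084708e+01]), 'qvel': array([ 0.0749806 ,  0.02531366,  0.0214375 , -0.00567923, -0.06911934,
        0.0507481 ]), 'tau': array([ 1.02368849e-03, -5.82727182e+01,  2.93052775e+01,  6.99730530e+00,
        6.86197905e-03, -2.02287520e-04]), 'tool_pos': array([ 0.15359908, -0.6567708 ,  0.22561034]), 'orientation': array([ 1.7990413e+02, -6.4634920e-03, -1.6684451e+02]), 'force': array([-0.62922481, -1.34074344,  0.36422231]), 'moment': array([-0.00456773,  0.02077715,  0.01420411]), 'gripper_force': 0.0, 'opening': 0.08778407406740056}
top {'fx': 417.423, 'fy': 417.423, 'cx': 285.827, 'cy': 208.017, 'D': [-0.085, 0.0, 0.0, 0.0, 0.0], 'extrinsics': [[-0.028, -0.998, 0.054, 0.496], [-1.0, 0.027, -0.015, -0.003], [0.014, -0.054, -0.998, 1.27], [0.0, 0.0, 0.0, 1.0]]}
scene {'fx': 423.051, 'fy': 423.051, 'cx': 284.631, 'cy': 209.316, 'D': [-0.015, 0.0, 0.0, 0.0, 0.0], 'extrinsics': [[-0.131, 0.742, -0.658, 1.225], [0.991, 0.093, -0.092, 0.105], [-0.007, -0.664, -0.748, 0.889], [0.0, 0.0, 0.0, 1.0]]}
wrist {'fx': 370.975, 'fy': 370.975, 'cx': 282.199, 'cy': 203.155, 'D': [0.01, 0.0, 0.0, 0.0, 0.0], 'extrinsics': [[-0.227, 0.928, 0.296, 0.073], [0.974, 0.215, 0.072, -0.675], [0.003, 0.305, -0.952, 0.384], [0.0, 0.0, 0.0, 1.0]]}
```

View pics/top0.png

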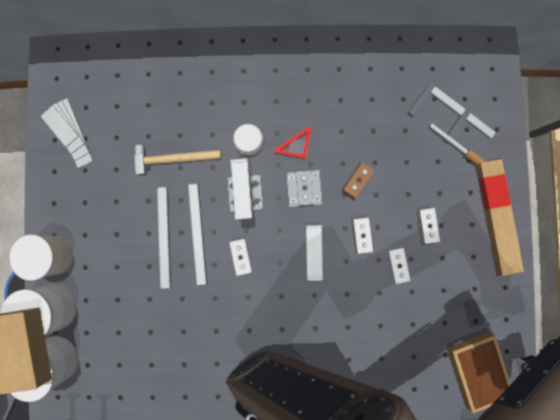

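View pics/scene0.png

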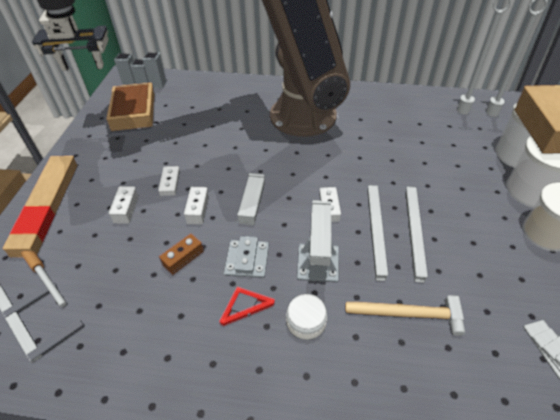

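The top view shows the base at (304,188), the pedestal at (242,190), the rest bar at (314,253) and tubes at (164,238) and (197,234). White risers are at (240,257), (363,236), (400,266) and (430,226), and the brown look-alike is at (358,180). The scene view agrees.

```bash
cat > h.py <<'E'
from plant import get_obs, eyes, ctrl, spotter
import cv2,numpy as np
from scipy.optimize import minimize
def cam(n):
    m=eyes.camera_model(n);T=np.array(m["extrinsics"]);K=np.array([[m["fx"],0,m["cx"]],[0,m["fy"],m["cy"]],[0,0,1]]);return K,np.array(m["D"]),T
def proj(c,P):
    K,D,T=c;W=np.linalg.inv(T);return cv2.projectPoints(np.asarray(P,float).reshape(-1,3),cv2.Rodrigues(W[:3,:3])[0],W[:3,3],K,D)[0].reshape(-1,2)
def ray(c,px,z):
    K,D,T=c;u=cv2.undistortPoints(np.array(px,float).reshape(-1,1,2),K,D).reshape(-1,2)
    d=np.c_[u,np.ones(len(u))]@T[:3,:3].T;return T[:3,3]+d*((z-T[2,3])/d[:,2])[:,None]
def box(x,y,yaw,L,W,z0,z1):
    c,s=np.cos(yaw),np.sin(yaw)
    return np.array([[x+c*a*L/2-s*b*W/2,y+s*a*L/2+c*b*W/2,z] for a in(-1,1) for b in(-1,1) for z in(z0,z1)])
def sil(c,polys,S=8):
    m=np.zeros((420,560),np.uint8)
    for P in polys:
        q=cv2.convexHull(proj(c,P).astype(np.float32)); cv2.fillConvexPoly(m,np.round(q*2**S).astype(np.int32),255,cv2.LINE_AA,S)
    return m/255.
def iou(a,b): return np.minimum(a,b).sum()/np.maximum(a,b).sum()
E
cat > look.py <<'E'
from h import *
import pickle
R={}
for n in("top","scene"):
    eyes.snapshot(n);c=cam(n)
    for t in("riser_a","rest_bar","tube_a","base","ped_short","ped_tall"):
        r=spotter.outline_of(n,t)
        R[n,t]=[(d["p"],d["region"]) for d in r]
        for d in r:
            ys,xs=np.nonzero(d["region"])
            if len(xs): print(n,t,round(d["p"],2),len(xs),np.round(ray(c,[[xs.mean(),ys.mean()]],0.02)[0,:2],3),d["rect"])
    for t in("base_top","ped_short_top","ped_tall_top","rest_bar_top"):
        print(n,t,[(round(d["p"],2),np.round(d["location"],1).tolist()) for d in spotter.place_of(n,t)])
pickle.dump(R,open("m.pkl","wb"))
E
python3 look.py
```

```text
top riser_a 0.81 569 [ 0.641 -0.242] [344.5, 162.1, 27.3, 41.4]
top riser_a 0.78 523 [ 0.381 -0.356] [391.3, 247.0, 16.0, 35.0]
top riser_a 0.61 566 [0.423 0.12 ] [229.4, 236.8, 19.6, 36.4]
top riser_a 0.59 619 [ 0.499 -0.449] [416.4, 209.5, 22.9, 31.8]
top riser_a 0.58 608 [ 0.478 -0.247] [351.0, 219.4, 21.4, 34.9]
top rest_bar 0.84 815 [ 0.426 -0.101] [305.4, 226.5, 14.3, 52.0]
top rest_bar 0.55 943 [0.725 0.328] [131.2, 145.5, 89.0, 27.7]
top tube_a 0.94 934 [0.493 0.244] [184.9, 185.5, 23.9, 99.7]
top tube_a 0.7 929 [0.486 0.346] [158.9, 191.6, 10.6, 97.1]
top base 0.8 1106 [ 0.621 -0.078] [292.7, 171.3, 31.1, 35.7]
top ped_short 0.19 823 [ 0.428 -0.1  ] [302.0, 225.4, 17.7, 54.7]
top ped_tall 0.85 1551 [0.62  0.104] [226.4, 158.7, 37.1, 61.8]
top base_top [(0.75, [303.6, 187.2])]
top ped_short_top [(0.71, [244.8, 186.6]), (0.33, [243.1, 257.0])]
top ped_tall_top [(0.95, [242.6, 185.2]), (0.55, [247.4, 192.3])]
top rest_bar_top [(0.94, [314.4, 249.1])]
scene riser_a 0.7 703 [ 0.48  -0.246] [183.6, 186.6, 25.0, 36.5]
scene riser_a 0.64 474 [ 0.393 -0.354] [159.3, 166.3, 19.6, 27.3
[... 171 characters left out ...]
 [158.3, 236.2, 43.3, 38.7]
scene rest_bar 0.62 886 [ 0.436 -0.1  ] [238.7, 172.9, 26.0, 49.5]
scene tube_a 0.89 1117 [0.513 0.348] [405.2, 190.4, 23.2, 91.4]
scene tube_a 0.63 1078 [0.515 0.248] [365.5, 186.5, 22.3, 94.2]
scene base 0.8 1511 [ 0.633 -0.074] [221.7, 237.3, 48.1, 43.1]
scene base 0.35 1460 [0.775 0.088] [288.2, 297.9, 36.7, 42.0]
scene ped_tall 0.76 2308 [0.58  0.101] [298.7, 201.0, 36.0, 82.9]
scene ped_tall 0.33 1454 [ 0.634 -0.074] [222.2, 236.2, 46.1, 43.6]
scene base_top [(0.57, [245.4, 254.4])]
scene ped_short_top [(0.65, [402.3, 312.4]), (0.4, [247.1, 261.8])]
scene ped_tall_top [(0.73, [322.1, 229.9])]
scene rest_bar_top [(0.9, [250.7, 192.7]), (0.54, [415.0, 230.7])]
```

```bash
cat > fit.py <<'E'
from h import *
import pickle
R=pickle.load(open("m.pkl","rb")); C={n:cam(n) for n in("top","scene")}
def fit(ms,L,W,H,x0,studs=False,z0=0):
    def f(p):
        e=0
        for n,m in ms.items():
            P=[box(p[0],p[1],p[2],L,W,z0,z0+H)]
            if studs:
                for s in(-.028,.028): P.append(box(p[0]+s*np.cos(p[2]),p[1]+s*np.sin(p[2]),p[2],.015,.015,z0+H,z0+H+.009))
            e+=1-iou(sil(C[n],P),m)
        return e/len(ms)
    best=None
    for a in(x0[2]-.2,x0[2],x0[2]+.2):
        r=minimize(f,[x0[0],x0[1],a],method="Nelder-Mead",options=dict(initial_simplex=np.array([[x0[0],x0[1],a]]*4)+np.diag([.01,.01,.1,0])[:, :3][[3,0,1,2]],maxiter=120,xatol=1e-4,fatol=1e-4))
        if best is None or r.fun<best.fun: best=r
    return best
def match(t,xy):
    out={}
    for n in C:
        b=[(np.hypot(*(ray(C[n],[np.argwhere(m)[:,::-1].mean(0)],.02)[0,:2]-xy)),i) for i,(p,m) in enumerate(R[n,t])]
        d,i=min(b)
        if d<.06: out[n]=R[n,t][i][1].astype(float)
    return out
for t,xy,L,W,Hs,st in [("riser_a",(.381,-.356),.1,.044,(.02,.03,.04),1),("riser_a",(.423,.12),.1,.044,(.02,.03,.04),1),("riser_a",(.499,-.449),.1,.044,(.02,.03,.04),1),("riser_a",(.478,-.247),.1,.044,(.02,.03,.04),1),("rest_bar",(.426,-.101),.16,.044,(.033,),0),("tube_a",(.493,.244),.3,.025,(.025,),0),("tube_a",(.486,.346),.3,.025,(.025,),0)]:
    ms=match(t,np.array(xy))
    for H in Hs:
        r=fit(ms,L,W,H,(*xy,0.),bool(st)); print(t,list(ms),H,np.round(r.x[:2],4),"yaw",round(np.degrees(r.x[2]),1),"err",round(r.fun,3))
# triangulate pedestal top / base top
for a,b in [((242.6,185.2),(322.1,229.9)),((303.6,187.2),(245.4,254.4)),((314.4,249.1),(250.7,192.7))]:
    for z in(.03,.12,.14): print(z,np.round(ray(C["top"],[a],z)[0,:2],3),np.round(ray(C["scene"],[b],z)[0,:2],3))
E
python3 fit.py
```

```text
riser_a ['top', 'scene'] 0.02 [ 0.3812 -0.3589] yaw 11.2 err 0.135
riser_a ['top', 'scene'] 0.03 [ 0.3823 -0.3574] yaw 13.1 err 0.204
riser_a ['top', 'scene'] 0.04 [ 0.3846 -0.3558] yaw 14.3 err 0.266
riser_a ['top', 'scene'] 0.02 [0.4216 0.1207] yaw 11.1 err 0.237
riser_a ['top', 'scene'] 0.03 [0.4231 0.1204] yaw 10.3 err 0.235
riser_a ['top', 'scene'] 0.04 [0.4238 0.1195] yaw 9.6 err 0.27
riser_a ['top', 'scene'] 0.02 [ 0.4956 -0.4537] yaw 7.4 err 0.154
riser_a ['top', 'scene'] 0.03 [ 0.4971 -0.4514] yaw 7.3 err 0.088
riser_a ['top', 'scene'] 0.04 [ 0.4997 -0.4488] yaw 6.8 err 0.097
riser_a ['top', 'scene'] 0.02 [ 0.4766 -0.2491] yaw 6.0 err 0.121
riser_a ['top', 'scene'] 0.03 [ 0.4756 -0.2483] yaw 6.1 err 0.079
riser_a ['top', 'scene'] 0.04 [ 0.4781 -0.2467] yaw 6.9 err 0.087
rest_bar ['top', 'scene'] 0.033 [ 0.4289 -0.0996] yaw 0.1 err 0.116
tube_a ['top', 'scene'] 0.025 [0.4931 0.2473] yaw 3.7 err 0.161
tube_a ['top', 'scene'] 0.025 [0.485 0.349] yaw 1.0 err 0.185
0.03 [0.635 0.105] [0.529 0.106]
0.12 [0.625 0.097] [0.602 0.106]
0.14 [0.623 0.096] [0.618 0.106]
0.03 [ 0.624 -0.077] [ 0.631 -0.077]
0.12 [ 0.615 -0.071] [ 0.693 -0.058]
0.14 [ 0.613 -0.07 ] [ 0.707 -0.054]
0.03 [ 0.439 -0.103] [ 0.42  -0.103]
0.12 [ 0.443 -0.096] [ 0.505 -0.081]
0.14 [ 0.444 -0.094] [ 0.523 -0.076]
```

```bash
cat > go.py <<'E'
from h import *
import sys
from scipy.spatial.transform import Rotation as Ro
x,y,z,yaw=map(float,sys.argv[1:5])
o=get_obs();R=Ro.from_euler("xyz",o["orientation"],degrees=True)
yaw=min((yaw,yaw-180,yaw+180),key=lambda a:abs((a-o["orientation"][2]+180)%360-180))
T=Ro.from_euler("xyz",[180,0,yaw],degrees=True)
t=np.array([x,y,z]);d=T.inv().apply(t-o["tool_pos"])*1e3
print("at",np.round(o["tool_pos"],4),np.round(o["orientation"],2),"F",np.round(o["force"],1),"open",round(o["opening"],4),"gf",round(o["gripper_force"],1),"t",round(o["clock"],2))
rv=(R.inv()*T).as_rotvec();n=np.ceil(max(abs(rv).max()/.18,1e-9));print("turn",np.round(rv,4),"rows",n,"| then shift",np.round(d,1),"rows",np.ceil(abs(d).max()/60))
E
python3 go.py .43 -.28 .25 -173
```

```text
at [ 0.1538 -0.6572  0.2266] [ 180.      0.   -166.83] F [ 0.2  0.6 -0.2] open 0.0879 gf 0.0 t 1.2
turn [0.     0.     0.1076] rows 1.0 | then shift [-320.2  340.8  -23.4] rows 6.0
```

```bash
python3 -m crank '[0,0,0.1076,0,0,-5,1, 0,0,0,-40,42.6,-3,1, 0,0,0,-40,42.6,-3,1, 0,0,0,-40,42.6,-3,1, 0,0,0,-40,42.6,-3,1]' && python3 -m crank '[0,0,0,-40,42.6,-3,1, 0,0,0,-40,42.6,-3,1, 0,0,0,-40,42.6,-2,1, 0,0,0,-40,42.6,0,1, 0,0,0,0,0,0,1]' && cat > wlook.py <<'E'
from h import *
import pickle,sys
tag=sys.argv[1]
import time
c=cam("wrist");img=eyes.snapshot("wrist");cv2.imwrite(f"pics/{tag}.png",img)
W=[]
for t in sys.argv[2:]:
    for d in spotter.outline_of("wrist",t):
        ys,xs=np.nonzero(d["region"])
        if len(xs): W.append((t,d["p"],d["region"])); print(t,round(d["p"],2),len(xs),np.round(ray(c,[[xs.mean(),ys.mean()]],0.02)[0,:2],3),np.round(d["rect"]))
pickle.dump((c,W),open(tag+".pkl","wb"))
E
python3 wlook.py w1 riser_a rest_bar base
```

```text
clock: 1.82
tool_pos: [0.2926, -0.4672, 0.2439]
orientation: [-180.0, 0.0, -173.0]
force: [1.6, -0.7, 0.1]
opening: 0.0876
gripper_force: 0.0
clock: 2.45
tool_pos: [0.4319, -0.2772, 0.2519]
orientation: [-180.0, 0.1, -172.7]
force: [0.8, -0.9, 0.9]
opening: 0.0876
gripper_force: 0.0
riser_a 0.98 4108 [ 0.477 -0.245] [282. 162.  50.  98.]
riser_a 0.78 4521 [ 0.379 -0.357] [182.  55.  55. 104.]
riser_a 0.65 5372 [ 0.5   -0.451] [ 84. 158.  65.  99.]
riser_a 0.63 2146 [ 0.662 -0.247] [251. 291.  70.  86.]
rest_bar 0.97 7803 [ 0.425 -0.101] [403. 105.  90. 155.]
base 0.89 950 [ 0.655 -0.106] [373. 338.  45.  32.]
```

```bash
python3 go.py .43 .12 .25 -173
```

```text
at [ 0.4293 -0.2805  0.2516] [-1.8000e+02 -1.0000e-02 -1.7303e+02] F [-0.4 -0.  -0.1] open 0.0877 gf 0.0 t 2.65
turn [-0.     -0.0002 -0.0006] rows 1.0 | then shift [-49.5 397.4   1.6] rows 7.0
```

View pics/w1.png

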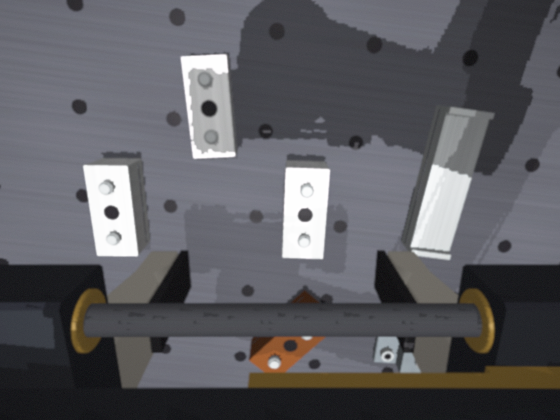

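The wrist view shows risers at (208,105), (112,210) and (305,210), and the rest bar at (450,180). The gripper hides everything below row 250. Next is the second viewpoint.

```bash
python3 -m crank '[0,0,0,-7,57,0,1, 0,0,0,-7,57,0,1, 0,0,0,-7,57,0,1, 0,0,0,-7,57,0,1, 0,0,0,-7,57,0,1]' && python3 -m crank '[0,0,0,-7,57,0,1, 0,0,0,-7,55.4,0,1, 0,0,0,0,0,0,1,0,0,0,0,0,0,1]' && python3 wlook.py w2 riser_a rest_bar tube_a
cat >> fit.py <<'E'
E
sed -i '/^for t,xy/,$d' fit.py
cat > wfit.py <<'E'
from fit import *
import pickle
for tag,t,xy,L,W,Hs,st in [("w1","riser_a",(.379,-.357),.1,.044,(.02,.03,.04),1),("w1","riser_a",(.5,-.451),.1,.044,(.02,.03,.04),1),("w1","riser_a",(.477,-.245),.1,.044,(.02,.03,.04),1),("w1","rest_bar",(.425,-.101),.16,.044,(.033,),0),("w2","riser_a",(.423,.12),.1,.044,(.02,.03,.04),1),("w2","tube_a",(.485,.247),.3,.025,(.025,),0),("w2","tube_a",(.485,.346),.3,.025,(.025,),0),("w2","rest_bar",(.425,-.101),.16,.044,(.033,),0)]:
    c,Ws=pickle.load(open(tag+".pkl","rb"));C["wrist"]=c
    R["wrist",t]=[(p,m) for a,p,m in Ws if a==t]
    ms=match(t,np.array(xy))
    for k in (["wrist"],["wrist","scene","top"]):
      m2={n:ms[n] for n in k if n in ms}
      if not m2 : continue
      for H in Hs:
        r=fit(m2,L,W,H,(*xy,0.),bool(st)); print(tag,t,xy,list(m2),H,np.round(r.x[:2],4),"yaw",round(np.degrees(r.x[2]),1),"err",round(r.fun,3))
E
python3 wfit.py; python3 go.py .43 .12 .25 -173
```

```text
clock: 3.28
tool_pos: [0.4295, 0.0076, 0.2519]
orientation: [180.0, 0.1, -173.1]
force: [1.7, 0.8, 0.5]
opening: 0.0875
gripper_force: 0.0
clock: 3.78
tool_pos: [0.43, 0.1195, 0.2514]
orientation: [-180.0, -0.0, -173.0]
force: [0.1, 0.0, 0.2]
opening: 0.0872
gripper_force: 0.0
riser_a 0.66 4137 [0.421 0.119] [256. 108.  47. 100.]
rest_bar 0.67 9254 [ 0.425 -0.1  ] [ 34.  54.  69. 168.]
tube_a 0.7 6326 [0.426 0.344] [445. 100.  83. 197.]
tube_a 0.64 5335 [0.441 0.242] [361.  95.  59. 247.]
w1 riser_a (0.379, -0.357) ['wrist'] 0.02 [ 0.3822 -0.3579] yaw 10.2 err 0.066
w1 riser_a (0.379, -0.357) ['wrist'] 0.03 [ 0.3825 -0.3556] yaw 9.9 err 0.128
w1 riser_a (0.379, -0.357) ['wrist'] 0.04 [ 0.3828 -0.3538] yaw 9.1 err 0.185
w1 riser_a (0.379, -0.357) ['wrist', 'scene', 'top'] 0.02 [ 0.382  -0.3585] yaw 10.1 err 0.114
w1 riser_a (0.379, -0.357) ['wrist', 'scene', 'top'] 0.03 [ 0.3824 -0.3568] yaw 12.1 err 0.18
w1 riser_a (0.379, -0.357) ['wrist', 'scene', 'top'] 0.04 [ 0.3829 -0.3556] yaw 13.9 err 0.243
w1 riser_a (0.5, -0.451) ['wrist'] 0.02 [ 0.5035 -0.4551] yaw 11.9 err 0.185
w1 riser_a
[... 1584 characters left out ...]
94] yaw 9.8 err 0.211
w2 tube_a (0.485, 0.247) ['wrist'] 0.025 [0.4939 0.2478] yaw 4.1 err 0.301
w2 tube_a (0.485, 0.247) ['wrist', 'scene', 'top'] 0.025 [0.4936 0.2473] yaw 3.7 err 0.209
w2 tube_a (0.485, 0.346) ['wrist'] 0.025 [0.4866 0.3492] yaw 1.0 err 0.306
w2 tube_a (0.485, 0.346) ['wrist', 'scene', 'top'] 0.025 [0.4869 0.3493] yaw 1.0 err 0.226
w2 rest_bar (0.425, -0.101) ['wrist'] 0.033 [ 0.4302 -0.1001] yaw -0.8 err 0.054
w2 rest_bar (0.425, -0.101) ['wrist', 'scene', 'top'] 0.033 [ 0.4295 -0.0996] yaw 0.0 err 0.097
at [0.4301 0.1191 0.2516] [ 180.      0.   -173.13] F [1.8 0.1 0.3] open 0.0878 gf 0.0 t 3.98
turn [ 0.      0.0001 -0.0023] rows 1.0 | then shift [0.  0.9 1.6] rows 1.0
```

View pics/w2.png

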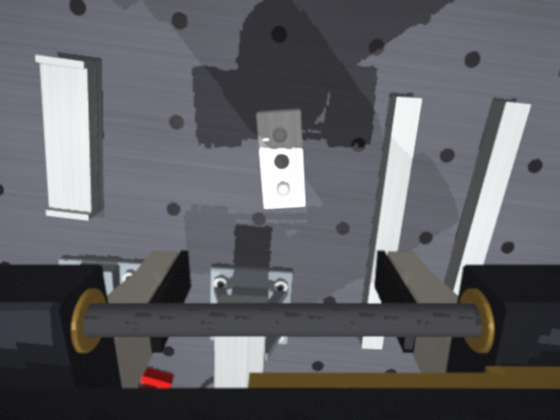

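The wrist view shows the half-shaded riser at (280,160), tubes near (395,220) and (490,190), and the rest bar at (68,135). Next I look closely at the base and pedestal.

```bash
python3 go.py .67 .01 .28 180
```

```text
at [0.4301 0.1191 0.2516] [ 180.      0.   -173.13] F [1.8 0.1 0.3] open 0.0878 gf 0.0 t 3.98
turn [0.000e+00 1.000e-04 1.199e-01] rows 1.0 | then shift [-239.9 -109.1  -28.4] rows 4.0
```

```bash
python3 -m crank '[0,0,0.12,0,0,-28.4,1, 0,0,0,-48,-21.8,0,1, 0,0,0,-48,-21.8,0,1, 0,0,0,-48,-21.8,0,1, 0,0,0,-48,-21.8,0,1]' && python3 -m crank '[0,0,0,-48,-21.8,0,1, 0,0,0,0,0,0,1,0,0,0,0,0,0,1]' && python3 wlook.py w3 base ped_tall && python3 - <<'E'
from h import *
for t in("base_top","ped_tall_top","base","ped_tall"):
    print(t,[(round(d["p"],2),np.round(d["location"],1).tolist()) for d in spotter.place_of("wrist",t)])
E
```

```text
clock: 4.6
tool_pos: [0.6237, 0.0314, 0.28]
orientation: [180.0, 0.0, -180.0]
force: [1.0, 1.1, 0.9]
opening: 0.0874
gripper_force: 0.0
clock: 4.97
tool_pos: [0.67, 0.0108, 0.2793]
orientation: [-180.0, -0.1, -180.0]
force: [-0.4, -0.6, 0.3]
opening: 0.0878
gripper_force: 0.0
base 0.57 8419 [ 0.621 -0.075] [153.  70. 100.  99.]
base 0.41 383 [ 0.509 -0.1  ] [144.   1.  50.   6.]
ped_tall 0.85 17702 [0.613 0.12 ] [317.   6. 116. 216.]
base_top [(0.97, [196.5, 120.0])]
ped_tall_top [(0.64, [398.9, 122.1]), (0.35, [196.9, 120.9])]
base [(0.72, [205.2, 120.2])]
ped_tall [(0.87, [360.2, 111.1])]
```

View pics/w3.png

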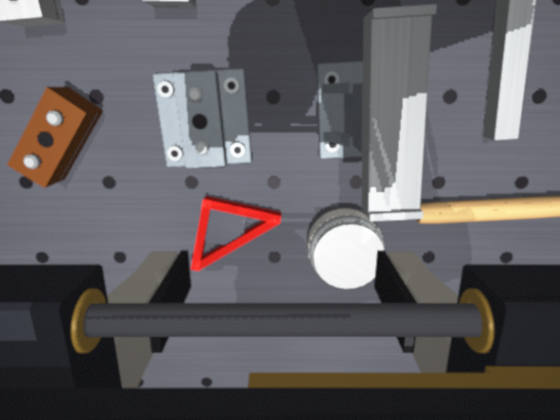

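The image shows the base centred at (200,118), with bolt heads at (165,89), (231,84), (175,153) and (237,149) and studs at about (195,93) and (203,150). The pedestal bar runs from (400,10) to (397,215).

```bash
cat > bfit.py <<'E'
from h import *
import pickle
c,Ws=pickle.load(open("w3.pkl","rb"))
mb=[m for t,p,m in Ws if t=="base"][0].astype(float)
mp=[m for t,p,m in Ws if t=="ped_tall"][0].astype(float)
def bs(p):
    x,y,a=p;u=np.array([np.cos(a),np.sin(a)])
    P=[box(x,y,a,.104,.1,0,.01),box(x,y,a,.1,.044,0,.03)]
    for s in(-.028,.028): P.append(box(x+s*u[0],y+s*u[1],a,.015,.015,.03,.039))
    return P
def nm(f,x0): return minimize(f,x0,method="Nelder-Mead",options=dict(initial_simplex=[x0]+[np.array(x0)+d for d in np.diag([.01,.01,.1])],xatol=1e-5,fatol=1e-5))
r=nm(lambda p:1-iou(sil(c,bs(p)),mb),[.622,-.075,.05]);print("base",r.x[:2],np.degrees(r.x[2]),r.fun)
print("bolts@.01",np.round(ray(c,[(165,89),(231,84),(175,153),(237,149)],.012)[:,:2],4).tolist(), "mean",ray(c,[(165,89),(231,84),(175,153),(237,149)],.012).mean(0))
print("studs@.039",np.round(ray(c,[(195,93),(203,150)],.039)[:,:2],4).tolist(),"base_top",ray(c,[(196.5,120)],.03))
x,y,a=r.x; P=np.array([x,y])+.18*np.array([-np.sin(a),np.cos(a)]);print("ped exp",P)
for h in(.12,.14):
    c_=[(370,10),(432,8),(420,214),(368,214)]
    print(h,"ped corners",np.round(ray(c,c_,h+.006)[:,:2],3).tolist(),ray(c,c_,h+.006).mean(0))
img=cv2.imread("pics/w3.png")
def dr(B,col):
    q=proj(c,B)
    for i in range(8):
        for k in(1,2,4):
            if not i&k: cv2.line(img,*[tuple(int(v) for v in np.round(q[j]*1)) for j in(i,i|k)],col,1)
for B in bs(r.x): dr(B,(0,255,0))
dr(box(*P,a,.16,.044,.116,.146),(0,0,255))
cv2.imwrite("pics/w3b.png",cv2.resize(img[0:230,130:450],None,fx=2.4,fy=2.4))
E
python3 bfit.py
```

```text
base [ 0.6241528  -0.07740157] 3.363491739412106 0.042431890112135884
bolts@.01 [[0.5912, -0.1166], [0.5859, -0.0441], [0.6617, -0.1119], [0.6571, -0.0402]] mean [ 0.62399583 -0.07821576  0.012     ]
studs@.039 [[0.5948, -0.078], [0.6537, -0.0737]] base_top [[ 0.62283709 -0.0804499   0.03      ]]
ped exp [0.61359214 0.10228836]
0.12 ped corners [[0.533, 0.078], [0.532, 0.125], [0.696, 0.134], [0.696, 0.088]] [0.61451023 0.10627889 0.126     ]
0.14 ped corners [[0.537, 0.074], [0.535, 0.117], [0.689, 0.126], [0.689, 0.083]] [0.61273528 0.10019749 0.146     ]
```

View pics/w3b.png

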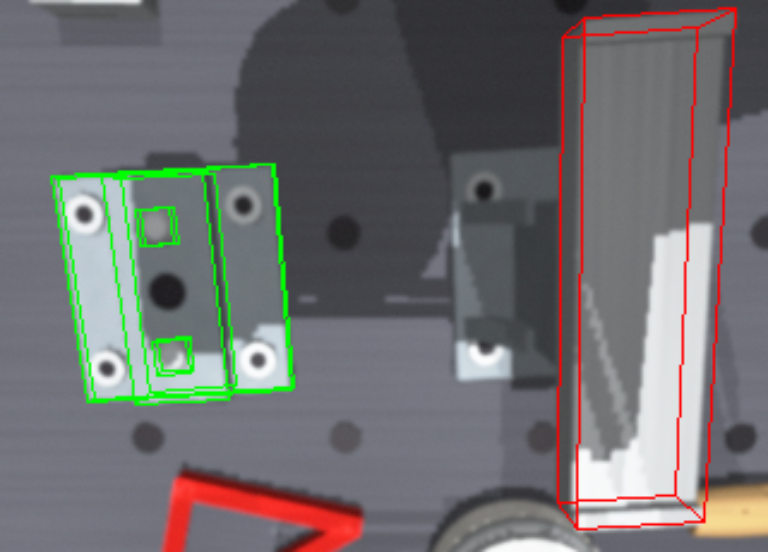

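The overlay matches the base (green) and the 140 mm pedestal (red), so the risers must total 80 mm. I'll touch-check the height of the riser at (.4775,-.2463).

```bash
python3 go.py .4775 -.2463 .09 6
```

```text
at [0.6698 0.0124 0.2808] [ 1.7998e+02  6.0000e-02 -1.7983e+02] F [ 0.2 -0.2 -0.3] open 0.0879 gf 0.0 t 5.33
turn [ 0.0003  0.0011 -0.1017] rows 1.0 | then shift [ 218.3 -237.2  190.8] rows 4.0
```

```bash
python3 -m crank '[0,0,-0.102,0,0,0,0, 0,0,0,31.2,-33.9,27.3,0, 0,0,0,31.2,-33.9,27.3,0, 0,0,0,31.2,-33.9,27.3,0, 0,0,0,31.2,-33.9,27.3,0]' && python3 -m crank '[0,0,0,31.2,-33.9,27.3,0, 0,0,0,31.2,-33.9,27.3,0, 0,0,0,31.2,-33.9,27.3,0, 0,0,0,0,0,20,0, 0,0,0,0,0,15,0]' && python3 -m crank '[0,0,0,0,0,6,0,0,0,0,0,0,3,0,0,0,0,0,0,2,0,0,0,0,0,0,0,0]'; python3 go.py .4775 -.2463 .09 6
```

```text
clock: 5.95
tool_pos: [0.5592, -0.1365, 0.1705]
orientation: [-180.0, 0.1, -174.0]
force: [1.3, -0.7, -0.3]
opening: 0.0435
gripper_force: 0.0
clock: 6.58
tool_pos: [0.4775, -0.247, 0.0535]
orientation: [-180.0, 0.0, -174.1]
force: [1.3, -0.2, -0.1]
opening: 0.0009
gripper_force: 0.0
clock: 7.08
tool_pos: [0.4781, -0.2466, 0.0432]
orientation: [-180.0, 0.0, -174.0]
force: [-0.2, -0.2, -0.6]
opening: 0.0002
gripper_force: 0.0
at [ 0.4781 -0.2466  0.0432] [-1.7999e+02  3.0000e-02 -1.7400e+02] F [-0.2 -0.2 -0.6] open 0.0002 gf 0.0 t 7.08
turn [-0.0002  0.0006 -0.0001] rows 1.0 | then shift [  0.5   0.4 -46.8] rows 1.0
```

```bash
python3 -m crank '[0,0,0,0,0,1.5,0,0,0,0,0,0,1.5,0,0,0,0,0,0,0,0]'; python3 -m crank '[0,0,0,0,0,1,0,0,0,0,0,0,1,0,0,0,0,0,0,0,0]'
```

```text
clock: 7.45
tool_pos: [0.4779, -0.2468, 0.0403]
orientation: [-180.0, 0.0, -174.0]
force: [-1.3, 1.4, 4.8]
opening: 0.0007
gripper_force: 2.4
clock: 7.82
tool_pos: [0.4779, -0.2468, 0.0402]
orientation: [-180.0, 0.1, -174.0]
force: [-6.8, 6.2, 25.1]
opening: 0.0005
gripper_force: 12.5
```

The contact at z = 0.0402 puts this riser at 40 mm, so two 40 mm risers make the 80 mm. I'll grasp it.

```bash
python3 -m crank '[0,0,0,0,0,-32,1,0,0,0,0,0,0,1,0,0,0,0,0,0,1,0,0,0,0,0,0,1,0,0,0,0,0,0,1]'; python3 -m crank '[0,0,0,0,0,0,1,0,0,0,0,0,0,1,0,0,0,0,0,0,1]'; python3 go.py .4772 -.2463 .012 6
```

```text
clock: 8.45
tool_pos: [0.4773, -0.2467, 0.0692]
orientation: [180.0, -0.1, -174.0]
force: [-0.5, 0.4, 0.6]
opening: 0.0447
gripper_force: 0.0
clock: 8.82
tool_pos: [0.4777, -0.2468, 0.0698]
orientation: [180.0, -0.0, -174.0]
force: [0.0, 0.5, 0.5]
opening: 0.0746
gripper_force: 0.0
at [ 0.4777 -0.2468  0.0698] [ 1.8000e+02 -1.0000e-02 -1.7403e+02] F [0.  0.5 0.5] open 0.0746 gf 0.0 t 8.82
turn [ 0.     -0.0001 -0.0005] rows 1.0 | then shift [ 0.4  0.5 57.8] rows 1.0
```

```bash
python3 -m crank '[0,0,0,0.4,0.5,20,1,0,0,0,0,0,20,1,0,0,0,0,0,17.8,1,0,0,0,0,0,0,0,0,0,0,0,0,0,0]'; python3 -m crank '[0,0,0,0,0,0,0,0,0,0,0,0,0,0,0,0,0,0,0,0,0,0,0,0,0,0,0,0]';  python3 -m crank '[0,0,0,0,0,-30,0,0,0,0,0,0,-40,0,0,0,0,0,0,-40,0,0,0,0,0,0,0,0]'; python3 go.py .6241 -.0775 .09 3.4
```

```text
clock: 9.45
tool_pos: [0.4776, -0.2464, 0.0126]
orientation: [-180.0, 0.0, -174.0]
force: [0.2, 0.1, 1.3]
opening: 0.0727
gripper_force: 0.0
clock: 9.95
tool_pos: [0.4776, -0.2464, 0.0125]
orientation: [-180.0, 0.0, -174.0]
force: [-0.5, 1.2, 4.1]
opening: 0.044
gripper_force: 30.0
clock: 10.45
tool_pos: [0.4789, -0.2466, 0.1248]
orientation: [-179.9, 0.3, -174.0]
force: [1.0, -0.9, -3.8]
opening: 0.0439
gripper_force: 30.0
at [ 0.4789 -0.2466  0.1248] [-179.92    0.29 -174.02] F [ 1.  -0.9 -3.8] open 0.0439 gf 30.0 t 10.45
turn [-0.0013  0.0052  0.0451] rows 1.0 | then shift [-155.   160.2   34.8] rows 3.0
```

```bash
python3 -m crank '[0,0,0.045,0,0,0,0,0,0,0,-38.7,40,6,0,0,0,0,-38.7,40,6,0,0,0,0,-38.7,40,6,0,0,0,0,-38.7,40,6,0]'; python3 -m crank '[0,0,0,0,0,0,0,0,0,0,0,0,0,0]'; python3 go.py .6241 -.0775 .06 3.4
cat > chk.py <<'E'
from h import *
import sys
# silhouette check of held/placed box: args x y yaw(deg) zbottom H
from fit import *
x,y,a,z0,H=map(float,sys.argv[1:6]);a=np.radians(a)
for n in("top","scene"):
    eyes.snapshot(n);c=C[n]
    q=proj(c,[[x,y,z0+H]])[0];best=None
    for d in spotter.outline_of(n,"riser_a"):
        ys,xs=np.nonzero(d["region"]);e=np.hypot(xs.mean()-q[0],ys.mean()-q[1])
        if best is None or e<best[0]: best=(e,d)
    if best: e,d=best;print(n,"p",round(d["p"],2),"px err",round(e,1),"rect",d["rect"]);fm=d["region"].astype(float);r=fit({n:fm},.1,.044,H,(x,y,a),True,z0);print(np.round(r.x[:2],4),np.degrees(r.x[2]),r.fun)
E
python3 chk.py .6241 -.0775 3.4 .088 .04
```

```text
clock: 11.08
tool_pos: [0.622, -0.0759, 0.0958]
orientation: [180.0, -0.2, -176.6]
force: [0.6, -0.4, -2.9]
opening: 0.0439
gripper_force: 30.0
clock: 11.32
tool_pos: [0.6209, -0.0772, 0.096]
orientation: [180.0, -0.2, -176.6]
force: [-0.6, -0.6, -3.5]
opening: 0.0437
gripper_force: 30.0
at [ 0.6209 -0.0772  0.096 ] [ 180.     -0.21 -176.59] F [-0.6 -0.6 -3.5] open 0.0437 gf 30.0 t 11.32
turn [ 0.0001 -0.0038  0.0002] rows 1.0 | then shift [-3.2 -0.5 36. ] rows 1.0
top p 0.59 px err 52.3 rect [347.7, 163.1, 22.8, 38.9]
[ 0.6241 -0.0775] -8.059155902616466 1.0
scene p 0.91 px err 11.4 rect [228.8, 218.7, 24.8, 35.8]
[ 0.6237 -0.0819] 12.62749236133837 0.34550845993765067
```

```bash
python3 -m crank '[0,-0.0035,0,-3.2,-0.5,20,0,0,0,0,0,0,14,0,0,0,0,0,0,0,0,0,0,0,0,0,0,0]'; python3 go.py .6241 -.0775 .049 3.4;  sleep 0
```

```text
clock: 12.02
tool_pos: [0.6258, -0.078, 0.0645]
orientation: [-180.0, 0.2, -176.6]
force: [0.4, 0.4, -2.5]
opening: 0.0435
gripper_force: 30.0
at [ 0.6258 -0.078   0.0645] [-179.99    0.23 -176.61] F [ 0.4  0.4 -2.5] open 0.0435 gf 30.0 t 12.03
turn [-0.0002  0.0039 -0.0002] rows 1.0 | then shift [ 1.7  0.6 15.5] rows 1.0
```

```bash
python3 -m crank '[0,0.0025,0,1.2,0.4,8,0,0,0,0,0,0,3,0,0,0,0,0,0,0,0,0,0,0,0,0,0,0]'; python3 -m crank '[0,0,0,0,0,2,0,0,0,0,0,0,2,0,0,0,0,0,0,0,0]';python3 -m crank '[0,0,0,0,0,2,0,0,0,0,0,0,0,0]'; python3 go.py .6241 -.0775 .042 3.4
```

```text
clock: 12.52
tool_pos: [0.6245, -0.0774, 0.0531]
orientation: [-180.0, 0.1, -176.6]
force: [0.5, -0.7, -4.2]
opening: 0.0437
gripper_force: 30.0
clock: 12.9
tool_pos: [0.6243, -0.0774, 0.0489]
orientation: [-180.0, 0.0, -176.6]
force: [0.6, -0.5, -2.9]
opening: 0.0436
gripper_force: 30.0
clock: 13.15
tool_pos: [0.6248, -0.0776, 0.0471]
orientation: [-180.0, 0.1, -176.6]
force: [1.3, -2.2, -2.3]
opening: 0.0438
gripper_force: 30.0
at [ 0.6248 -0.0776  0.0471] [-1.7999e+02  1.0000e-01 -1.7660e+02] F [ 1.3 -2.2 -2.3] open 0.0438 gf 30.0 t 13.15
turn [-0.0002  0.0017  0.    ] rows 1.0 | then shift [0.7 0.1 5.1] rows 1.0
```

```bash
python3 -m crank '[0,0,0,0,0,2,0,0,0,0,0,0,0,0]';python3 -m crank '[0,0,0,0,0,1,0,0,0,0,0,0,0,0]'; python3 -m crank '[0,0,0,0,0,1,0,0,0,0,0,0,0,0]'; python3 -m crank '[0,0,0,0,0,0.7,0,0,0,0,0,0,0,0]'
```

```text
clock: 13.4
tool_pos: [0.6251, -0.0775, 0.0453]
orientation: [-180.0, 0.1, -176.6]
force: [2.2, -3.2, -2.7]
opening: 0.0438
gripper_force: 30.0
clock: 13.65
tool_pos: [0.625, -0.0775, 0.0444]
orientation: [-180.0, 0.1, -176.6]
force: [3.6, -2.8, -0.3]
opening: 0.0439
gripper_force: 30.0
clock: 13.9
tool_pos: [0.6248, -0.0775, 0.043]
orientation: [-180.0, 0.1, -176.6]
force: [3.9, -3.7, -1.3]
opening: 0.0437
gripper_force: 30.0
clock: 14.15
tool_pos: [0.6247, -0.0775, 0.0425]
orientation: [-180.0, 0.1, -176.6]
force: [3.2, -3.2, 1.7]
opening: 0.0439
gripper_force: 30.0
```

```bash
python3 -m crank '[0,0,0,0,0,0,0.8,0,0,0,0,0,0,0.8,0,0,0,0,0,0,0.8,0,0,0,0,0,0,0.8]';python3 -m crank '[0,0,0,0,0,-30,0.8,0,0,0,0,0,-20,0,0,0,0,0,0,0,0,0,0,0,0,0,0,0,0,0,0,0,0,0,0]';python3 -m crank '[0,0,0,0,0,0,0,0,0,0,0,0,0,0,0,0,0,0,0,0,0,0,0,0,0,0,10,0,0,0,0,0,0,5,0]'; python3 go.py .625 -.0778 .074 3.4
```

```text
clock: 14.65
tool_pos: [0.6241, -0.0773, 0.0422]
orientation: [180.0, 0.0, -176.6]
force: [-0.5, 0.4, 0.6]
opening: 0.0697
gripper_force: 0.0
clock: 15.28
tool_pos: [0.6237, -0.0775, 0.0913]
orientation: [-180.0, -0.0, -176.6]
force: [0.0, -0.2, 0.2]
opening: 0.0356
gripper_force: 0.0
clock: 15.9
tool_pos: [0.6238, -0.0774, 0.0763]
orientation: [180.0, -0.0, -176.6]
force: [0.2, 0.1, 0.4]
opening: 0.0005
gripper_force: 0.0
at [ 0.6238 -0.0774  0.0763] [ 1.7999e+02 -1.0000e-02 -1.7662e+02] F [0.2 0.1 0.4] open 0.0005 gf 0.0 t 15.9
turn [ 0.0001 -0.0001 -0.0004] rows 1.0 | then shift [-1.2 -0.4  2.3] rows 1.0
```

```bash
python3 -m crank '[0,0,0,-1,0,3,0,0,0,0,0,0,0,0]';python3 -m crank '[0,0,0,0,0,2,0,0,0,0,0,0,0,0]'; python3 -m crank '[0,0,0,0,0,1.5,0,0,0,0,0,0,0,0]'; python3 -m crank '[0,0,0,0,0,1,0,0,0,0,0,0,0,0]'
```

```text
clock: 16.15
tool_pos: [0.6253, -0.0774, 0.074]
orientation: [-180.0, 0.0, -176.6]
force: [0.7, -0.5, 0.3]
opening: 0.0007
gripper_force: 0.0
clock: 16.4
tool_pos: [0.6253, -0.0773, 0.0724]
orientation: [180.0, 0.1, -176.6]
force: [0.5, -0.7, -0.8]
opening: 0.0002
gripper_force: 0.0
clock: 16.65
tool_pos: [0.6253, -0.0774, 0.0708]
orientation: [180.0, 0.1, -176.6]
force: [0.1, -0.1, 0.1]
opening: 0.0005
gripper_force: 0.0
clock: 16.9
tool_pos: [0.6255, -0.0773, 0.0704]
orientation: [-180.0, 0.1, -176.6]
force: [-2.1, 0.7, 4.3]
opening: 0.0004
gripper_force: 2.3
```

```bash
python3 -m crank '[0,0,0,0,0,2,0,0,0,0,0,0,0,0]'; python3 -m crank '[0,0,0,0,0,-40,1,0,0,0,0,0,-25,1,0,0,0,0,0,0,1]'; python3 go.py .5003 -.449 .08 7.1
```

```text
clock: 17.15
tool_pos: [0.6255, -0.0774, 0.0702]
orientation: [-180.0, 0.1, -176.6]
force: [-7.3, 2.8, 18.5]
opening: 0.0006
gripper_force: 9.5
clock: 17.52
tool_pos: [0.6268, -0.0772, 0.1352]
orientation: [180.0, 0.3, -176.6]
force: [0.3, 1.0, -0.2]
opening: 0.0249
gripper_force: 0.0
at [ 0.6268 -0.0772  0.1352] [ 179.99    0.31 -176.59] F [ 0.3  1.  -0.2] open 0.0249 gf 0.0 t 17.52
turn [-0.      0.0054 -0.0645] rows 1.0 | then shift [ 171.4 -353.3   55.2] rows 6.0
```

```bash
python3 -m crank '[0,0.005,-0.0645,0,0,0,1,0,0,0,24.5,-50.5,4,1,0,0,0,24.5,-50.5,4,1,0,0,0,24.5,-50.5,4,1,0,0,0,24.5,-50.5,4,1]'; python3 -m crank '[0,0,0,24.5,-50.5,13,1,0,0,0,24.5,-50.5,13,1,0,0,0,24.5,-50.5,13,1,0,0,0,0,0,0,1,0,0,0,0,0,0,1]'; python3 go.py .5003 -.449 .012 7.1
```

```text
clock: 18.15
tool_pos: [0.5518, -0.2912, 0.1161]
orientation: [180.0, -0.3, -172.9]
force: [1.5, 0.8, 0.7]
opening: 0.0748
gripper_force: 0.0
clock: 18.77
tool_pos: [0.4978, -0.4492, 0.0774]
orientation: [179.9, -0.3, -173.0]
force: [0.6, 0.0, 0.7]
opening: 0.0875
gripper_force: 0.0
at [ 0.4978 -0.4492  0.0774] [ 179.93   -0.3  -172.98] F [0.6 0.  0.7] open 0.0875 gf 0.0 t 18.77
turn [ 0.0012 -0.0052 -0.0014] rows 1.0 | then shift [-2.5 -0.1 65.4] rows 2.0
```

```bash
python3 -m crank '[0.001,-0.005,0,-2.5,0,15,1,0,0,0,0,0,25,1,0,0,0,0,0,20,1,0,0,0,0,0,0,1]'; python3 go.py .5003 -.449 .012 7.1
```

```text
clock: 19.27
tool_pos: [0.5004, -0.4471, 0.0163]
orientation: [179.9, -0.1, -172.8]
force: [-0.3, -0.1, 1.3]
opening: 0.0868
gripper_force: 0.0
at [ 0.5004 -0.4471  0.0163] [ 1.7992e+02 -1.0000e-01 -1.7283e+02] F [-0.3 -0.1  1.3] open 0.0868 gf 0.0 t 19.27
turn [ 0.0014 -0.0017  0.0012] rows 1.0 | then shift [ 0.4 -1.9  4.3] rows 1.0
```

```bash
python3 -m crank '[0,0,0,0,-1.5,4.3,1,0,0,0,0,0,0,0,0,0,0,0,0,0,0,0,0,0,0,0,0,0,0,0,0,0,0,0,0]'; python3 -m crank '[0,0,0,0,0,0,0,0,0,0,0,0,0,0,0,0,0,0,0,0,0]';  python3 -m crank '[0,0,0,0,0,-30,0,0,0,0,0,0,-50,0,0,0,0,0,0,-50,0,0,0,0,0,0,0,0]'; python3 go.py .625 -.0776 .15 3.4
```

```text
clock: 19.9
tool_pos: [0.5013, -0.4507, 0.0145]
orientation: [-179.9, 0.1, -172.9]
force: [0.2, -0.0, -0.4]
opening: 0.0532
gripper_force: 0.0
clock: 20.27
tool_pos: [0.5011, -0.4505, 0.0143]
orientation: [-180.0, 0.1, -172.9]
force: [-1.2, 1.1, 2.3]
opening: 0.0439
gripper_force: 30.0
clock: 20.78
tool_pos: [0.5032, -0.4519, 0.1488]
orientation: [-179.7, 0.4, -172.9]
force: [-0.6, 0.5, -4.7]
opening: 0.0441
gripper_force: 30.0
at [ 0.5032 -0.4519  0.1488] [-179.66    0.41 -172.88] F [-0.6  0.5 -4.7] open 0.0441 gf 30.0 t 20.77
turn [-0.0056  0.0073  0.0649] rows 1.0 | then shift [-143.8  366.4   -1.2] rows 7.0
```

```bash
python3 -m crank '[0,0,0.065,0,0,0,0,0,0,0,-20.5,52.3,0,0,0,0,0,-20.5,52.3,0,0,0,0,0,-20.5,52.3,0,0,0,0,0,-20.5,52.3,0,0]'; python3 -m crank '[0,0,0,-20.5,52.3,0,0,0,0,0,-20.5,52.3,0,0,0,0,0,-20.5,52.3,0,0,0,0,0,0,0,20,0,0,0,0,0,0,0,0]'; python3 -m crank '[0,0,0,0,0,15,0,0,0,0,0,0,0,0,0,0,0,0,0,0,0]'; python3 go.py .6255 -.0776 .096 3.4
```

```text
clock: 21.4
tool_pos: [0.57, -0.2349, 0.1424]
orientation: [180.0, -0.1, -176.7]
force: [0.8, -0.7, -2.5]
opening: 0.043
gripper_force: 30.0
clock: 22.02
tool_pos: [0.6207, -0.0759, 0.1209]
orientation: [-180.0, -0.3, -176.6]
force: [-0.3, -1.3, -2.9]
opening: 0.0436
gripper_force: 30.0
clock: 22.4
tool_pos: [0.6229, -0.0773, 0.1092]
orientation: [-179.9, 0.1, -176.7]
force: [0.0, 0.2, -4.2]
opening: 0.0437
gripper_force: 30.0
at [ 0.6229 -0.0773  0.1092] [-1.7994e+02  7.0000e-02 -1.7669e+02] F [ 0.   0.2 -4.2] open 0.0437 gf 30.0 t 22.4
turn [-0.001   0.0011 -0.0015] rows 1.0 | then shift [-2.6 -0.5 13.2] rows 1.0
```

```bash
python3 -m crank '[0,0,0,-2.5,-0.3,5,0,0,0,0,0,0,5,0,0,0,0,0,0,0,0,0,0,0,0,0,0,0]'; python3 go.py .6255 -.0776 .0843 3.4; python3 -m crank '[0,0,0,0,0,3,0,0,0,0,0,0,2,0,0,0,0,0,0,0,0]'
```

```text
clock: 22.9
tool_pos: [0.6254, -0.0768, 0.0991]
orientation: [-179.9, 0.1, -176.6]
force: [0.1, 0.3, -3.0]
opening: 0.0438
gripper_force: 30.0
at [ 0.6254 -0.0768  0.0991] [-1.7995e+02  6.0000e-02 -1.7663e+02] F [ 0.1  0.3 -3. ] open 0.0438 gf 30.0 t 22.9
turn [-0.0009  0.0011 -0.0005] rows 1.0 | then shift [-0.  -0.8 14.8] rows 1.0
clock: 23.28
tool_pos: [0.6252, -0.0768, 0.0938]
orientation: [-180.0, 0.0, -176.6]
force: [1.1, -0.1, -2.8]
opening: 0.0438
gripper_force: 30.0
```

```bash
python3 -m crank '[0,0,0,0,-0.5,2,0,0,0,0,0,0,0,0]'; python3 -m crank '[0,0,0,0,0,2,0,0,0,0,0,0,0,0]'; python3 -m crank '[0,0,0,0,0,2,0,0,0,0,0,0,0,0]'; python3 -m crank '[0,0,0,0,0,1.5,0,0,0,0,0,0,0,0]'; python3 -m crank '[0,0,0,0,0,1.5,0,0,0,0,0,0,0,0]'
```

```text
clock: 23.52
tool_pos: [0.6253, -0.0773, 0.0919]
orientation: [-180.0, 0.0, -176.6]
force: [0.1, -1.6, -3.1]
opening: 0.0438
gripper_force: 30.0
clock: 23.78
tool_pos: [0.6253, -0.0772, 0.0898]
orientation: [-180.0, 0.0, -176.6]
force: [1.5, -0.5, -2.8]
opening: 0.0442
gripper_force: 30.0
clock: 24.02
tool_pos: [0.6252, -0.0773, 0.0879]
orientation: [-179.9, 0.0, -176.6]
force: [-0.4, -0.3, -2.2]
opening: 0.0437
gripper_force: 30.0
clock: 24.28
tool_pos: [0.6253, -0.0773, 0.0863]
orientation: [-180.0, 0.0, -176.6]
force: [-0.4, -1.0, -5.2]
opening: 0.044
gripper_force: 30.0
clock: 24.52
tool_pos: [0.6252, -0.0772, 0.0846]
orientation: [-180.0, 0.0, -176.6]
force: [-0.3, 1.0, -4.8]
opening: 0.0437
gripper_force: 30.0
```

```bash
python3 -m crank '[0,0,0,0,0,0,0.8,0,0,0,0,0,0,0.8,0,0,0,0,0,0,0.8,0,0,0,0,0,0,0.8]';python3 -m crank '[0,0,0,0,0,-30,0.8,0,0,0,0,0,-20,0,0,0,0,0,0,0,0,0,0,0,0,0,0,0,0,0,0,0,0,0,0]';python3 -m crank '[0,0,0,0,0,0,0,0,0,0,0,0,0,0,0,0,0,0,0,0,0,0,0,0,0,0,10,0,0,0,0,0,0,5,0]'; python3 -m crank '[0,0,0,-1,0,3,0,0,0,0,0,0,0,0]';python3 -m crank '[0,0,0,0,0,2,0,0,0,0,0,0,0,0]'; python3 -m crank '[0,0,0,0,0,1.5,0,0,0,0,0,0,0,0]'
```

```text
clock: 25.02
tool_pos: [0.6256, -0.0772, 0.0853]
orientation: [-180.0, 0.1, -176.6]
force: [0.2, 0.1, -0.2]
opening: 0.0698
gripper_force: 0.0
clock: 25.65
tool_pos: [0.6248, -0.0773, 0.134]
orientation: [-180.0, -0.0, -176.6]
force: [-0.3, 0.3, -0.2]
opening: 0.0356
gripper_force: 0.0
clock: 26.28
tool_pos: [0.6248, -0.0773, 0.119]
orientation: [-180.0, -0.0, -176.6]
force: [0.0, 0.1, 0.1]
opening: 0.0004
gripper_force: 0.0
clock: 26.52
tool_pos: [0.6263, -0.0772, 0.1167]
orientation: [-179.9, 0.0, -176.6]
force: [0.7, -0.2, 0.3]
opening: 0.0003
gripper_force: 0.0
clock: 26.78
tool_pos: [0.6264, -0.0772, 0.115]
orientation: [-180.0, 0.1, -176.6]
force: [-0.3, -0.1, -0.4]
opening: 0.0006
gripper_force: 0.0
clock: 27.02
tool_pos: [0.6263, -0.0772, 0.1135]
orientation: [-180.0, 0.1, -176.6]
force: [-0.3, 1.2, 0.2]
opening: 0.0005
gripper_force: 0.0
```

```bash
python3 -m crank '[0,0,0,0,0,1.5,0,0,0,0,0,0,0,0]';python3 -m crank '[0,0,0,0,0,1.5,0,0,0,0,0,0,0,0]'; python3 -m crank '[0,0,0,0,0,1.5,0,0,0,0,0,0,0,0]'; python3 -m crank '[0,0,0,0,0,1.5,0,0,0,0,0,0,0,0]'
```

```text
clock: 27.28
tool_pos: [0.6263, -0.0772, 0.1119]
orientation: [-180.0, 0.1, -176.6]
force: [0.1, -0.0, 0.7]
opening: 0.0004
gripper_force: 0.0
clock: 27.52
tool_pos: [0.6264, -0.0772, 0.1105]
orientation: [-180.0, 0.1, -176.6]
force: [0.2, 0.7, -0.4]
opening: 0.0007
gripper_force: 0.0
clock: 27.78
tool_pos: [0.6265, -0.0772, 0.1103]
orientation: [-179.9, 0.1, -176.6]
force: [-3.7, 1.3, 9.4]
opening: 0.0003
gripper_force: 4.4
clock: 28.02
tool_pos: [0.6265, -0.0772, 0.1103]
orientation: [-179.9, 0.1, -176.6]
force: [-8.2, 3.7, 18.7]
opening: 0.0005
gripper_force: 9.2
```

```bash
python3 -m crank '[0,0,0,0,0,-40,0.3,0,0,0,0,0,-50,1,0,0,0,50,0,-40,1,0,0,0,60,0,-10,1,0,0,0,60,0,0,1]'; python3 -m crank '[0,0,-0.03,25,0,0,1,0,0,0,0,0,0,1,0,0,0,0,0,0,1]'; python3 wlook.py w4 rest_bar riser_a; cat > rb.py <<'E'
from fit import *
import pickle,sys
tag,H=sys.argv[1],float(sys.argv[2])
c,Ws=pickle.load(open(tag+".pkl","rb"));C["wrist"]=c
m=[m for t,p,m in Ws if t=="rest_bar"][0].astype(float)
x0=ray(c,[np.argwhere(m)[:,::-1].mean(0)],.03)[0,:2]
def f(p):
    u=np.array([np.cos(p[2]),np.sin(p[2])])*.077
    P=[box(*p,.16,.044,0,.03)]+[box(p[0]+s*u[0],p[1]+s*u[1],p[2],.006,.044,0,.036) for s in(-1,1)]
    return 1-iou(sil(c,P),m)
for a in (-.1,.1):
    s=np.array([*x0,a]);r=minimize(f,s,method="Nelder-Mead",options=dict(initial_simplex=[s]+[s+d for d in np.diag([.01,.01,.1])],xatol=1e-5,fatol=1e-5));print("bar",r.x[:2],np.degrees(r.x[2]),r.fun)
E
python3 rb.py w4 .03; python3 go.py .43 -.1 .1 0
```

```text
clock: 28.65
tool_pos: [0.4566, -0.0871, 0.2473]
orientation: [-180.0, 0.2, -176.6]
force: [-0.9, -0.6, -0.1]
opening: 0.0447
gripper_force: 0.0
clock: 29.02
tool_pos: [0.4334, -0.0884, 0.2467]
orientation: [-179.9, 0.1, -174.9]
force: [1.0, 0.1, -0.4]
opening: 0.0749
gripper_force: 0.0
riser_a 0.88 532 [ 0.589 -0.079] [257. 288.  42.  16.]
riser_a 0.76 5073 [ 0.382 -0.348] [  0.  35.  62. 110.]
riser_a 0.69 1631 [ 0.672 -0.073] [254. 338.  48.  37.]
riser_a 0.64 5518 [0.42  0.117] [447. 119.  60. 103.]
at [ 0.4334 -0.0884  0.246 ] [-1.7994e+02  1.0000e-02 -1.7493e+02] F [ 0.7 -0.2 -0.3] open 0.0853 gf 0.0 t 29.18
turn [-0.001   0.0002  0.0884] rows 1.0 | then shift [  3.4 -11.6 146. ] rows 3.0Traceback (most recent call last):
  File "rb.py", line 5, in <module>
    m=[m for t,p,m in Ws if t=="rest_bar"][0].astype(float)
      ~~~~~~~~~~~~~~~~~~~~~~~~~~~~~~~~~~~~^^^
IndexError: list index out of range
```

```bash
python3 -m crank '[0,0,0.088,3.4,-20,0,1,0,0,0,0,0,0,1]'; python3 wlook.py w5 rest_bar; python3 rb.py w5 .03; python3 go.py .43 -.1 .1 0
```

```text
clock: 29.42
tool_pos: [0.4315, -0.1092, 0.2459]
orientation: [-179.9, -0.0, 180.0]
force: [-0.1, 0.1, -0.8]
opening: 0.0875
gripper_force: 0.0
rest_bar 0.62 6731 [ 0.426 -0.1  ] [270.  86.  45. 156.]
bar [ 0.43082416 -0.10015726] -0.665774475634431 0.03708078542650639
bar [ 0.43082812 -0.10021436] -0.6865337125000861 0.037045213134957455
at [ 0.4314 -0.1086  0.246 ] [-1.7995e+02  1.0000e-02 -1.7993e+02] F [-0.9  0.   0.5] open 0.0875 gf 0.0 t 29.52
turn [-0.0009  0.0002  0.0012] rows 1.0 | then shift [  1.4   8.6 146. ] rows 3.0
```

View pics/w5.png

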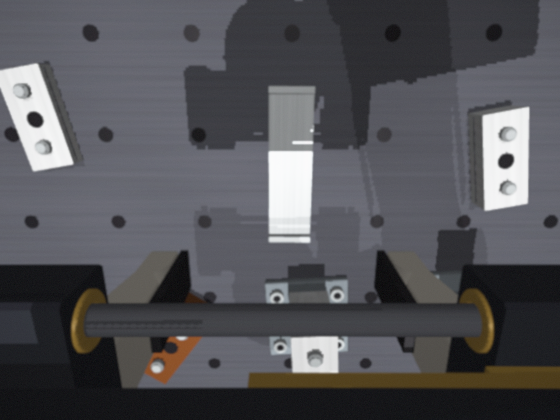

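The rest bar is at (292,165) in the image, undisturbed, at about (.430,-.100). I'll grasp it at its middle.

```bash
python3 -m crank '[0,0,0.01,1.2,8.5,50,1,0,0,0,0,0,60,1,0,0,0,0,0,60,1,0,0,0,0,0,30,1,0,0,0,0,0,0,1]'; python3 go.py .4303 -.1001 .01 -0.5
```

```text
clock: 30.15
tool_pos: [0.4286, -0.1003, 0.0445]
orientation: [-179.9, -0.2, 179.5]
force: [0.4, 0.3, -0.0]
opening: 0.0878
gripper_force: 0.0
at [ 0.4286 -0.1003  0.0445] [-179.89   -0.24  179.53] F [ 0.4  0.3 -0. ] open 0.0878 gf 0.0 t 30.15
turn [-0.0019 -0.0042  0.0005] rows 1.0 | then shift [-1.7  0.2 34.5] rows 1.0
```

```bash
python3 -m crank '[-0.0015,0,0,-1.2,0.2,20,1,0,0,0,0,0,14,1,0,0,0,0,0,0,1]'; python3 go.py .4303 -.1001 .01 -0.5;python3 -m crank '[0,0,0,0,0,0,0,0,0,0,0,0,0,0,0,0,0,0,0,0,0,0,0,0,0,0,0,0,0,0,0,0,0,0,0]'; python3 -m crank '[0,0,0,0,0,0,0,0,0,0,0,0,0,0,0,0,0,0,0,0,0]'; python3 -m crank '[0,0,0,0,0,-10,0,0,0,0,0,0,-10,0,0,0,0,0,0,0,0]'
```

```text
clock: 30.52
tool_pos: [0.4321, -0.0999, 0.0131]
orientation: [180.0, 0.1, 179.5]
force: [0.0, 0.3, 0.5]
opening: 0.0874
gripper_force: 0.0
at [ 0.4321 -0.0999  0.0131] [1.7996e+02 9.0000e-02 1.7952e+02] F [0.  0.3 0.5] open 0.0874 gf 0.0 t 30.52
turn [0.0007 0.0015 0.0003] rows 1.0 | then shift [ 1.8 -0.2  3.1] rows 1.0
clock: 31.15
tool_pos: [0.4314, -0.1003, 0.0125]
orientation: [180.0, 0.1, 179.5]
force: [-0.1, 2.0, 3.9]
opening: 0.0437
gripper_force: 30.0
clock: 31.52
tool_pos: [0.4314, -0.1002, 0.0125]
orientation: [180.0, 0.1, 179.5]
force: [-1.6, -1.9, 4.1]
opening: 0.0436
gripper_force: 30.0
clock: 31.9
tool_pos: [0.4321, -0.1, 0.0333]
orientation: [179.9, 0.2, 179.5]
force: [0.2, 1.1, -4.0]
opening: 0.0441
gripper_force: 30.0
```

```bash
python3 -m crank '[0,0,0,0,0,-50,0,0,0,0,0,0,-50,0,0,0,0,0,0,-30,0,0,0,0,0,0,0,0]'; python3 go.py .6254 -.0773 .155 3.4
```

```text
clock: 32.4
tool_pos: [0.4326, -0.1, 0.1645]
orientation: [179.9, 0.4, 179.5]
force: [0.4, 1.0, -4.4]
opening: 0.0436
gripper_force: 30.0
at [ 0.4326 -0.1     0.1645] [179.89   0.35 179.48] F [ 0.4  1.  -4.4] open 0.0436 gf 30.0 t 32.4
turn [ 0.0016  0.0062 -0.0685] rows 1.0 | then shift [-193.8   11.2    9.5] rows 4.0
```

```bash
python3 -m crank '[0,0,-0.0685,0,0,0,0,0,0,0,-48,2.8,0,0,0,0,0,-48,2.8,0,0,0,0,0,-48,2.8,0,0,0,0,0,-46,2.8,0,0]';  python3 -m crank '[0,0,0,0,0,8,0,0,0,0,0,0,0,0,0,0,0,0,0,0,0]'; python3 go.py .6255 -.0775 .135 3.4
```

```text
clock: 33.02
tool_pos: [0.6207, -0.0776, 0.16]
orientation: [179.9, -0.1, -176.6]
force: [0.2, -1.0, -3.3]
opening: 0.044
gripper_force: 30.0
clock: 33.4
tool_pos: [0.6191, -0.078, 0.154]
orientation: [180.0, -0.0, -176.6]
force: [0.8, -1.0, -3.4]
opening: 0.0436
gripper_force: 30.0
at [ 0.6191 -0.078   0.154 ] [ 1.7996e+02 -2.0000e-02 -1.7662e+02] F [ 0.8 -1.  -3.4] open 0.0436 gf 30.0 t 33.4
turn [ 0.0007 -0.0003 -0.0003] rows 1.0 | then shift [-6.4  0.1 19. ] rows 1.0
```

```bash
python3 -m crank '[0,0,0,-3,0,8,0,0,0,0,-2.5,0,8,0,0,0,0,0,0,2,0,0,0,0,0,0,0,0]';  python3 go.py .6255 -.0775 .135 3.4
```

```text
clock: 33.9
tool_pos: [0.6256, -0.0775, 0.1364]
orientation: [180.0, 0.0, -176.6]
force: [0.4, 0.2, -4.0]
opening: 0.0438
gripper_force: 30.0
at [ 0.6256 -0.0775  0.1364] [ 1.7997e+02  4.0000e-02 -1.7661e+02] F [ 0.4  0.2 -4. ] open 0.0438 gf 30.0 t 33.9
turn [ 0.0006  0.0007 -0.0001] rows 1.0 | then shift [0.1 0.  1.4] rows 1.0
```

```bash
for i in 1; do :; done; python3 -m crank '[0,0,0,0,0,3,0,0,0,0,0,0,0,0]'; python3 -m crank '[0,0,0,0,0,2.5,0,0,0,0,0,0,0,0]'; python3 -m crank '[0,0,0,0,0,2,0,0,0,0,0,0,0,0]'; python3 -m crank '[0,0,0,0,0,2,0,0,0,0,0,0,0,0]'
```

```text
clock: 34.15
tool_pos: [0.6256, -0.0775, 0.1335]
orientation: [180.0, 0.1, -176.6]
force: [0.3, 0.5, -3.8]
opening: 0.0442
gripper_force: 30.0
clock: 34.4
tool_pos: [0.6256, -0.0775, 0.1309]
orientation: [180.0, 0.0, -176.6]
force: [0.7, -0.1, -4.4]
opening: 0.0438
gripper_force: 30.0
clock: 34.65
tool_pos: [0.6257, -0.0775, 0.1289]
orientation: [180.0, 0.1, -176.6]
force: [-0.5, 0.0, -4.9]
opening: 0.044
gripper_force: 30.0
clock: 34.9
tool_pos: [0.6257, -0.0775, 0.127]
orientation: [180.0, 0.0, -176.6]
force: [-0.1, -0.4, -3.9]
opening: 0.044
gripper_force: 30.0
```

Engaged on the studs; I continue to home (TCP about .1225), release, and press.

```bash
python3 -m crank '[0,0,0,0,0,2,0,0,0,0,0,0,0,0]'; python3 -m crank '[0,0,0,0,0,1.5,0,0,0,0,0,0,0,0]'; python3 -m crank '[0,0,0,0,0,1,0,0,0,0,0,0,0,0]'; python3 -m crank '[0,0,0,0,0,0,0.8,0,0,0,0,0,0,0.8,0,0,0,0,0,0,0.8,0,0,0,0,0,0,0.8]';python3 -m crank '[0,0,0,0,0,-30,0.8,0,0,0,0,0,-10,0,0,0,0,0,0,0,0,0,0,0,0,0,0,0,0,0,0,0,0,0,0]';python3 -m crank '[0,0,0,0,0,0,0,0,0,0,0,0,0,0,0,0,0,0,0,0,0,0,0,0,0,0,10,0,0,0,0,0,0,3,0]'; python3 go.py .6255 -.0775 .141 3.4
```

```text
clock: 35.15
tool_pos: [0.6256, -0.0776, 0.1248]
orientation: [180.0, 0.0, -176.6]
force: [0.5, -0.9, -5.0]
opening: 0.0441
gripper_force: 30.0
clock: 35.4
tool_pos: [0.6256, -0.0775, 0.1233]
orientation: [180.0, 0.0, -176.6]
force: [-0.3, -1.1, -5.2]
opening: 0.0437
gripper_force: 30.0
clock: 35.65
tool_pos: [0.6257, -0.0774, 0.1226]
orientation: [180.0, 0.1, -176.6]
force: [-1.1, 0.2, -3.0]
opening: 0.0439
gripper_force: 30.0
clock: 36.15
tool_pos: [0.6259, -0.0774, 0.1228]
orientation: [180.0, 0.1, -176.6]
force: [0.4, 0.7, -0.0]
opening: 0.0695
gripper_force: 0.0
clock: 36.78
tool_pos: [0.6252, -0.0775, 0.1617]
orientation: [180.0, -0.0, -176.6]
force: [0.8, 0.4, 0.9]
opening: 0.0357
gripper_force: 0.0
clock: 37.4
tool_pos: [0.6251, -0.0775, 0.1485]
orientation: [180.0, -0.0, -176.6]
force: [0.0, 0.1, -0.2]
opening: 0.0007
gripper_force: 0.0
at [ 0.6251 -0.0775  0.1485] [ 1.7995e+02 -2.0000e-02 -1.7662e+02] F [ 0.   0.1 -0.2] open 0.0007 gf 0.0 t 37.4
turn [ 0.0008 -0.0004 -0.0003] rows 1.0 | then shift [-0.4 -0.   7.5] rows 1.0
```

```bash
python3 -m crank '[0,0,0,0,0,3,0,0,0,0,0,0,0,0]';python3 -m crank '[0,0,0,0,0,2,0,0,0,0,0,0,0,0]';python3 -m crank '[0,0,0,0,0,1.5,0,0,0,0,0,0,0,0]'; python3 -m crank '[0,0,0,0,0,1.5,0,0,0,0,0,0,0,0]'; python3 -m crank '[0,0,0,0,0,1.5,0,0,0,0,0,0,0,0]'; python3 -m crank '[0,0,0,0,0,1,0,0,0,0,0,0,0,0]'
```

```text
clock: 37.65
tool_pos: [0.6256, -0.0775, 0.1463]
orientation: [180.0, 0.0, -176.6]
force: [-0.7, -0.1, -0.4]
opening: 0.0007
gripper_force: 0.0
clock: 37.9
tool_pos: [0.6258, -0.0775, 0.1446]
orientation: [180.0, 0.1, -176.6]
force: [0.9, -0.7, -0.3]
opening: 0.0004
gripper_force: 0.0
clock: 38.15
tool_pos: [0.6257, -0.0775, 0.143]
orientation: [180.0, 0.1, -176.6]
force: [0.3, 0.0, -1.0]
opening: 0.0004
gripper_force: 0.0
clock: 38.4
tool_pos: [0.6257, -0.0775, 0.1415]
orientation: [180.0, 0.1, -176.6]
force: [-0.3, 1.0, -0.1]
opening: 0.0003
gripper_force: 0.0
clock: 38.65
tool_pos: [0.6259, -0.0775, 0.1404]
orientation: [180.0, 0.1, -176.6]
force: [-0.5, 0.8, 1.0]
opening: 0.0005
gripper_force: 1.0
clock: 38.9
tool_pos: [0.626, -0.0775, 0.1403]
orientation: [180.0, 0.1, -176.6]
force: [-3.1, 0.9, 9.2]
opening: 0.0003
gripper_force: 4.2
```

```bash
python3 -m crank '[0,0,0,0,0,1.8,0,0,0,0,0,0,0,0]';python3 -m crank '[0,0,0,0,0,-40,0,0,0,0,0,0,-50,0.3,0,0,0,0,0,-20,0.6,0,0,0,0,0,0,0.6]'; python3 look.py; python3 go.py .43 .29 .25 3.4; python3 -c "
from plant import *;print(get_obs()['joint_pos'])"
```

```text
clock: 39.15
tool_pos: [0.626, -0.0776, 0.1402]
orientation: [-180.0, 0.2, -176.6]
force: [-6.4, 2.4, 19.3]
opening: 0.0005
gripper_force: 9.6
clock: 39.65
tool_pos: [0.6265, -0.0775, 0.2493]
orientation: [179.9, 0.3, -176.6]
force: [1.2, -0.4, -0.6]
opening: 0.0247
gripper_force: 0.0
top riser_a 0.88 448 [ 0.642 -0.246] [345.4, 163.1, 27.5, 37.4]
top riser_a 0.82 530 [ 0.381 -0.356] [390.8, 248.1, 19.1, 35.1]
top rest_bar 0.86 389 [ 0.581 -0.087] [297.9, 190.2, 18.2, 25.7]
top tube_a 0.89 1086 [0.444 0.372] [148.0, 202.5, 14.9, 100.3]
top ped_tall 0.84 335 [0.576 0.079] [243.8, 194.3, 21.2, 25.6]
top base_top [(0.76, [303.5, 189.0]), (0.39, [305.5, 183.0])]
top ped_short_top []
top ped_tall_top [(0.88, [243.7, 187.4])]
top rest_bar_top [(0.68, [242.7, 186.2]), (0.58, [306.2, 179.5]), (0.58, [307.8, 186.0])]
scene riser_a 0.91 392 [0.417 0.123] [318.6, 187.1, 23.9, 36.3]
scene riser_a 0.83 1028 [ 0.644 -0.241] [157.5, 233.7, 45.8, 42.4]
scene riser_a 0.77 218 [ 0.639 -0.073] [233.1, 235.7, 22.0, 34.6]
scene riser_a 0.65 486 [ 0.393 -0.353] [162.2, 167.6, 18.5, 27.2]
scene riser_a 0.6
[... 161 characters left out ...]
79.6, 22.5, 89.4]
scene tube_a 0.68 1036 [0.52  0.248] [367.5, 188.3, 20.4, 93.7]
scene base 0.96 715 [ 0.649 -0.062] [223.5, 243.7, 46.2, 37.3]
scene ped_tall 0.94 2337 [0.581 0.101] [296.4, 202.7, 39.6, 81.5]
scene base_top [(0.7, [322.8, 226.9]), (0.62, [246.4, 253.1])]
scene ped_short_top [(0.58, [248.5, 256.2])]
scene ped_tall_top [(0.76, [322.0, 229.0])]
scene rest_bar_top [(0.94, [240.7, 225.0])]
at [ 0.6256 -0.0776  0.2474] [ 1.7996e+02  7.0000e-02 -1.7661e+02] F [ 0.2 -0.2 -0.5] open 0.0531 gf 0.0 t 40.75
turn [ 0.0007  0.0012 -0.0001] rows 1.0 | then shift [173.5 378.5  -2.6] rows 7.0
[ 1.06268407e+01  1.56577029e+01 -3.55376223e+00 -3.02256874e-02
 -7.07138312e+01 -9.72241195e+01]
```

```bash
python3 -m crank '[0,0,0,21.7,47.3,0,0.6,0,0,0,21.7,47.3,0,0.6,0,0,0,21.7,47.3,0,0.6,0,0,0,21.7,47.3,0,0.6,0,0,0,21.7,47.3,0,0.6]';python3 -m crank '[0,0,0,21.7,47.3,0,0.6,0,0,0,21.7,47.3,-2,0.6,0,0,0,21.7,47.3,0,0.6,0,0,0,0,0,0,0.6,0,0,0,0,0,0,0.6]'; python3 wlook.py w6 tube_a; cat > tb.py <<'E'
from fit import *
import pickle,sys
tag=sys.argv[1]; bot=int(sys.argv[2]) if len(sys.argv)>2 else 250
c,Ws=pickle.load(open(tag+".pkl","rb"));C["wrist"]=c
for n in("top","scene","wrist"):
  for p,m in ([(p,m) for t,p,m in Ws if t=="tube_a"] if n=="wrist" else R[n,"tube_a"]):
    m=m.astype(float);k=bot if n=="wrist" else 420
    x0=ray(C[n],[np.argwhere(m)[:,::-1].mean(0)],.02)[0,:2]
    if n=="wrist": x0=x0+[.06,0]
    f=lambda q:1-iou(sil(C[n],[box(*q,.3,.025,0,.025)])[:k],m[:k])
    best=min((minimize(f,s,method="Nelder-Mead",options=dict(initial_simplex=[s]+[s+d for d in np.diag([.01,.01,.1])],xatol=1e-5,fatol=1e-5)) for s in [np.array([*x0,a]) for a in np.radians([-15,-7,0,7,15])]),key=lambda r:r.fun)
    print(n,round(p,2),np.round(best.x[:2],4),round(np.degrees(best.x[2]),2),round(best.fun,3))
E
python3 tb.py w6
```

```text
clock: 41.38
tool_pos: [0.5025, 0.1534, 0.2477]
orientation: [179.9, 0.1, -176.6]
force: [0.5, 0.5, 0.4]
opening: 0.0527
gripper_force: 0.0
clock: 42.0
tool_pos: [0.4298, 0.2899, 0.2494]
orientation: [180.0, 0.1, -176.6]
force: [0.5, 0.6, -0.3]
opening: 0.0526
gripper_force: 0.0
tube_a 0.97 6183 [0.397 0.375] [334.  31.  57. 271.]
tube_a 0.88 5740 [0.455 0.246] [221.  76.  36. 224.]
top 0.89 [0.4464 0.3745] 1.08 0.126
scene 0.68 [0.4445 0.3776] 1.03 0.105
scene 0.68 [0.491 0.248] 3.43 0.151
wrist 0.97 [0.4475 0.3772] 1.24 0.066
wrist 0.88 [0.494  0.2477] 3.7 0.05
```

View pics/w6.png

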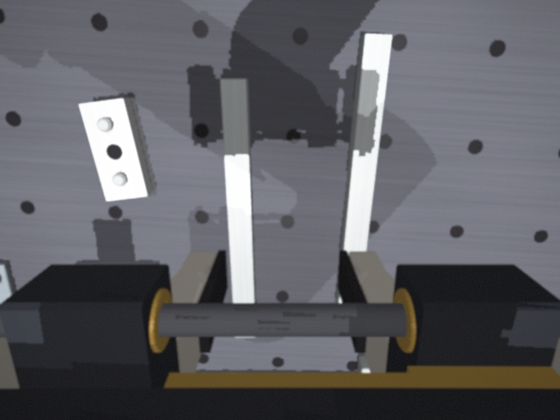

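The image shows two tubes near columns 235 and 370; the second one has been knocked aside. I'm picking up tube 1 at (.4935,.2476).

```bash
python3 go.py .4935 .2476 .06 3.7
```

```text
at [0.4303 0.2891 0.2494] [ 1.7997e+02  7.0000e-02 -1.7666e+02] F [ 0.6 -0.3  0.3] open 0.0526 gf 0.0 t 42.1
turn [ 0.0005  0.0012 -0.0063] rows 1.0 | then shift [-60.4 -45.5 189.4] rows 4.0
```

```bash
python3 -m crank '[0,0,-0.006,-20,-15,40,0.6,0,0,0,-20,-15,50,0.6,0,0,0,-20,-15,50,0.6,0,0,0,0,0,49,0.6,0,0,0,0,0,0,0.6]'; python3 go.py .4935 .2476 .0045 3.7
```

```text
clock: 42.72
tool_pos: [0.4915, 0.2455, 0.0572]
orientation: [-179.7, -0.3, -176.4]
force: [0.6, 0.3, 0.4]
opening: 0.0527
gripper_force: 0.0
at [0.4915 0.2455 0.0572] [-179.75   -0.28 -176.43] F [0.6 0.3 0.4] open 0.0527 gf 0.0 t 42.73
turn [-0.0044 -0.0048 -0.0023] rows 1.0 | then shift [-2.2  1.9 52.7] rows 1.0
```

```bash
python3 -m crank '[0,0,0,-1,1,25,0.6,0,0,0,0,0,22,0.6,0,0,0,0,0,0,0.6,0,0,0,0,0,0,0.6]'; python3 go.py .4935 .2476 .0045 3.7
```

```text
clock: 43.22
tool_pos: [0.495, 0.2507, 0.0155]
orientation: [179.9, 0.2, -176.3]
force: [-0.1, 0.8, 0.1]
opening: 0.0525
gripper_force: 0.0
at [0.495  0.2507 0.0155] [ 179.88    0.19 -176.25] F [-0.1  0.8  0.1] open 0.0525 gf 0.0 t 43.23
turn [0.0021 0.0033 0.0009] rows 1.0 | then shift [ 1.7 -3.  11. ] rows 1.0
```

```bash
python3 -m crank '[0,0,0,1,-2.5,10,0.6,0,0,0,0,0,0,0.6,0,0,0,0,0,0,0,0,0,0,0,0,0,0,0,0,0,0,0,0,0]';python3 -m crank '[0,0,0,0,0,0,0,0,0,0,0,0,0,0,0,0,0,0,0,0,0]'; python3 go.py .4935 .2476 .0045 3.7; python3 -m crank '[0,0,0,0,0,-10,0,0,0,0,0,0,-40,0,0,0,0,0,0,-40,0,0,0,0,0,0,0,0]'
```

```text
clock: 43.85
tool_pos: [0.4931, 0.2475, 0.0035]
orientation: [180.0, 0.1, -176.3]
force: [0.0, 0.1, -0.8]
opening: 0.028
gripper_force: 0.0
clock: 44.22
tool_pos: [0.493, 0.2474, 0.0035]
orientation: [180.0, 0.1, -176.3]
force: [-0.0, -0.7, 1.5]
opening: 0.025
gripper_force: 30.0
at [0.493  0.2474 0.0035] [ 1.7997e+02  7.0000e-02 -1.7626e+02] F [-0.  -0.7  1.5] open 0.025 gf 30.0 t 44.23
turn [0.0005 0.0011 0.0007] rows 1.0 | then shift [-0.5  0.2 -1. ] rows 1.0
clock: 44.72
tool_pos: [0.4945, 0.249, 0.097]
orientation: [179.7, 0.4, -176.2]
force: [0.1, 0.0, -2.6]
opening: 0.0251
gripper_force: 30.0
```

```bash
python3 -m crank '[0,0,0,0,0,-60,0,0,0,0,0,0,-60,0,0,0,-0.174,0,0,-30,0,0,0,-0.174,0,0,0,0,0,0,-0.174,0,0,0,0]'; python3 -m crank '[0,0,-0.174,0,0,0,0,0,0,-0.174,0,0,0,0,0,0,-0.174,0,0,0,0,0,0,-0.174,0,0,0,0,0,0,-0.174,0,0,0,0]';python3 -m crank '[0,0,-0.174,0,0,0,0,0,0,0,0,0,0,0,0,0,0,0,0,0,0]'; python3 go.py .6572 .0146 .22 93.4
```

```text
clock: 45.35
tool_pos: [0.4921, 0.2471, 0.2429]
orientation: [180.0, 0.0, -146.0]
force: [-0.4, -0.5, -3.2]
opening: 0.0251
gripper_force: 30.0
clock: 45.98
tool_pos: [0.492, 0.247, 0.2422]
orientation: [180.0, -0.0, -96.2]
force: [0.2, -0.7, -2.8]
opening: 0.025
gripper_force: 30.0
clock: 46.35
tool_pos: [0.4924, 0.2471, 0.2429]
orientation: [-180.0, 0.0, -86.8]
force: [-0.1, 0.0, -3.0]
opening: 0.0249
gripper_force: 30.0
at [0.4924 0.2471 0.2429] [-1.7999e+02  1.0000e-02 -8.6760e+01] F [-0.1  0.  -3. ] open 0.0249 gf 30.0 t 46.35
turn [-0.0002  0.0002 -0.0029] rows 1.0 | then shift [ 241.9 -150.7   22.9] rows 5.0
```

```bash
python3 -m crank '[0,0,-0.003,48.4,-30.1,0,0,0,0,0,48.4,-30.1,0,0,0,0,0,48.4,-30.1,0,0,0,0,0,48.4,-30.1,0,0,0,0,0,48.4,-30.1,0,0]'; python3 -m crank '[0,0,0,0,0,23,0,0,0,0,0,0,40,0,0,0,0,0,0,0,0,0,0,0,0,0,0,0]'; python3 go.py .6572 .0146 .16 93.4
```

```text
clock: 46.98
tool_pos: [0.659, 0.0137, 0.2431]
orientation: [-179.9, 0.0, -86.5]
force: [-0.2, 0.9, -3.3]
opening: 0.0244
gripper_force: 30.0
clock: 47.48
tool_pos: [0.659, 0.0153, 0.1818]
orientation: [-179.9, 0.0, -86.4]
force: [0.7, 0.9, -1.9]
opening: 0.0245
gripper_force: 30.0
at [0.659  0.0153 0.1818] [-1.7986e+02  1.0000e-02 -8.6400e+01] F [ 0.7  0.9 -1.9] open 0.0245 gf 30.0 t 47.48
turn [-0.0024  0.0001  0.0035] rows 1.0 | then shift [ 0.6  1.9 21.8] rows 1.0
```

```bash
python3 -m crank '[-0.002,0,0.003,0.6,1.9,20,0,0,0,0,0,0,12,0,0,0,0,0,0,0,0,0,0,0,0,0,0,0]'; python3 go.py .6572 .0146 .1435 93.4; python3 -m crank '[0,0,0,0,0,3,0,0,0,0,0,0,0,0]';python3 -m crank '[0,0,0,0,0,2,0,0,0,0,0,0,0,0]'
```

```text
clock: 47.98
tool_pos: [0.6571, 0.0147, 0.1496]
orientation: [-180.0, 0.0, -86.5]
force: [-0.7, 0.4, -2.0]
opening: 0.025
gripper_force: 30.0
at [0.6571 0.0147 0.1496] [-1.7996e+02  3.0000e-02 -8.6520e+01] F [-0.7  0.4 -2. ] open 0.025 gf 30.0 t 47.98
turn [-0.0006  0.0005  0.0013] rows 1.0 | then shift [ 0.1 -0.1  6.1] rows 1.0
clock: 48.22
tool_pos: [0.6564, 0.0146, 0.1455]
orientation: [180.0, 0.0, -86.5]
force: [-0.1, -0.7, -2.8]
opening: 0.0243
gripper_force: 30.0
clock: 48.48
tool_pos: [0.6566, 0.0145, 0.1435]
orientation: [180.0, 0.0, -86.5]
force: [0.4, -0.1, -2.1]
opening: 0.0247
gripper_force: 30.0
```

```bash
python3 -m crank '[0,0,0,0,0,0.7,0,0,0,0,0,0,0,0]';python3 -m crank '[0,0,0,0,0,0.5,0,0,0,0,0,0,0,0]'
```

```text
clock: 48.72
tool_pos: [0.6566, 0.0145, 0.1435]
orientation: [180.0, 0.0, -86.5]
force: [-3.3, 1.0, 4.8]
opening: 0.0244
gripper_force: 30.0
clock: 48.98
tool_pos: [0.6566, 0.0145, 0.1435]
orientation: [-180.0, 0.0, -86.5]
force: [-3.2, 0.9, 7.9]
opening: 0.025
gripper_force: 30.0
```

Resting level at the expected height. Releasing to about 53 mm and lifting.

```bash
python3 -m crank '[0,0,0,0,0,-0.7,0.6,0,0,0,0,0,0,0.6,0,0,0,0,0,0,0.6,0,0,0,0,0,0,0.6]'; python3 -m crank '[0,0,0,0,0,-15,0.6,0,0,0,0,0,-40,0.6,0,0,0,0,0,-50,0.6,0,0,0,0,0,0,0.6]'; python3 go.py .4472 .377 .24 1.2
```

```text
clock: 49.48
tool_pos: [0.6564, 0.0145, 0.1427]
orientation: [179.9, 0.0, -86.5]
force: [-0.2, -0.4, -0.2]
opening: 0.0518
gripper_force: 0.0
clock: 49.98
tool_pos: [0.659, 0.0146, 0.2544]
orientation: [-179.5, 0.1, -86.5]
force: [0.1, -0.2, -0.3]
opening: 0.0527
gripper_force: 0.0
at [0.659  0.0146 0.2544] [-1.795e+02  8.000e-02 -8.651e+01] F [ 0.1 -0.2 -0.3] open 0.0527 gf 0.0 t 49.98
turn [-0.008  -0.0056 -1.5308] rows 9.0 | then shift [-204.2 -366.7   14.4] rows 7.0
```

```bash
python3 -m crank '[0,0,-0.17,0,0,0,0.6,0,0,-0.17,0,0,0,0.6,0,0,-0.17,0,0,0,0.6,0,0,-0.17,0,0,0,0.6,0,0,-0.17,0,0,0,0.6]'; python3 -m crank '[0,0,-0.17,0,0,0,0.6,0,0,-0.17,0,0,0,0.6,0,0,-0.17,0,0,0,0.6,0,0,-0.17,0,0,0,0.6]'; python3 -m crank '[0,0,0,-25.5,-45.8,0,0.6,0,0,0,-25.5,-45.8,0,0.6,0,0,0,-25.5,-45.8,0,0.6,0,0,0,-25.5,-45.8,0,0.6,0,0,0,-25.5,-45.8,0,0.6]'; python3 -m crank '[0,0,0,-25.5,-45.8,0,0.6,0,0,0,-25.5,-45.8,0,0.6,0,0,0,-25.5,-45.8,0,0.6,0,0,0,0,0,0,0.6]';python3 go.py .4472 .377 .05 1.2
```

```text
clock: 50.6
tool_pos: [0.6564, 0.0145, 0.2483]
orientation: [-180.0, 0.1, -37.5]
force: [0.3, -0.3, -0.9]
opening: 0.0525
gripper_force: 0.0
clock: 51.1
tool_pos: [0.6564, 0.0145, 0.2483]
orientation: [-180.0, 0.0, 1.4]
force: [0.2, -0.2, 0.6]
opening: 0.0529
gripper_force: 0.0
clock: 51.72
tool_pos: [0.5235, 0.2422, 0.2488]
orientation: [-179.9, 0.0, 1.1]
force: [1.0, 0.5, 0.2]
opening: 0.0524
gripper_force: 0.0
clock: 52.22
tool_pos: [0.4437, 0.3795, 0.2486]
orientation: [-179.9, 0.0, 1.3]
force: [-0.3, 0.1, -0.2]
opening: 0.0527
gripper_force: 0.0
at [0.4437 0.3795 0.2486] [-1.7994e+02  4.0000e-02  1.3500e+00] F [-0.3  0.1 -0.2] open 0.0527 gf 0.0 t 52.23
turn [-0.0011  0.0007  0.0026] rows 1.0 | then shift [  3.5   2.6 198.6] rows 4.0
```

```bash
python3 wlook.py w7 tube_a && python3 tb.py w7 | grep wrist; python3 -m crank '[0,0,0.0025,3.5,2.6,40,0.6,0,0,0,0,0,55,0.6,0,0,0,0,0,55,0.6,0,0,0,0,0,45,0.6,0,0,0,0,0,0,0.6]'; python3 go.py .4472 .377 .0045 1.2
```

```text
tube_a 0.82 6818 [0.469 0.377] [273.   4.  26. 286.]
wrist 0.82 [0.4888 0.3774] 1.18 0.097
clock: 52.95
tool_pos: [0.4479, 0.3712, 0.0505]
orientation: [179.7, 0.3, 0.9]
force: [-0.1, 0.8, 0.3]
opening: 0.0527
gripper_force: 0.0
at [0.4479 0.3712 0.0505] [179.7    0.28   0.86] F [-0.1  0.8  0.3] open 0.0527 gf 0.0 t 52.95
turn [ 0.0052  0.0049 -0.0059] rows 1.0 | then shift [-0.6 -5.9 46. ] rows 1.0
```

```bash
python3 - <<'E'
from fit import *
import pickle
c,Ws=pickle.load(open("w7.pkl","rb"));m=Ws[0][2].astype(float)
for x in np.arange(.435,.5,.005): print(round(x,3),round(1-iou(sil(c,[box(x,.3774,np.radians(1.2),.3,.025,0,.025)])[:250],m[:250]),3))
print("col0 rows",np.nonzero(m.any(1))[0][[0,-1]])
E
python3 -m crank '[0.004,0.003,-0.005,0.5,-4.5,25,0.6,0,0,0,0,0,15,0.6,0,0,0,0,0,0,0.6,0,0,0,0,0,0,0.6]'; python3 go.py .4472 .377 .0045 1.2
```

```text
0.435 0.154
0.44 0.126
0.445 0.099
0.45 0.106
0.455 0.103
0.46 0.101
0.465 0.099
0.47 0.098
0.475 0.098
0.48 0.097
0.485 0.097
0.49 0.097
0.495 0.097
col0 rows [  3 290]
clock: 53.45
tool_pos: [0.4497, 0.3794, 0.0146]
orientation: [-179.7, -0.2, 1.3]
force: [0.5, 0.4, 0.0]
opening: 0.0528
gripper_force: 0.0
at [0.4497 0.3794 0.0146] [-179.67   -0.18    1.27] F [0.5 0.4 0. ] open 0.0528 gf 0.0 t 53.45
turn [-0.0057 -0.0031  0.0012] rows 1.0 | then shift [-2.6  2.4 10.1] rows 1.0
```

```bash
python3 -m crank '[-0.003,-0.002,0,-2,1.8,9,0.6,0,0,0,0,0,0,0.6,0,0,0,0,0,0,0,0,0,0,0,0,0,0,0,0,0,0,0,0,0]';python3 -m crank '[0,0,0,0,0,0,0,0,0,0,0,0,0,0,0,0,0,0,0,0,0]'; python3 go.py .4472 .377 .0045 1.2
```

```text
clock: 54.08
tool_pos: [0.4473, 0.3773, 0.0045]
orientation: [-179.9, -0.0, 1.3]
force: [0.3, -0.6, -0.1]
opening: 0.0282
gripper_force: 0.0
clock: 54.45
tool_pos: [0.4472, 0.3768, 0.0044]
orientation: [-179.9, 0.0, 1.3]
force: [-0.3, -3.2, 2.7]
opening: 0.0247
gripper_force: 30.0
at [0.4472 0.3768 0.0044] [-179.94    0.      1.26] F [-0.3 -3.2  2.7] open 0.0247 gf 30.0 t 54.45
turn [-0.0011  0.0001  0.0011] rows 1.0 | then shift [ 0.  -0.2 -0.1] rows 1.0
```

```bash
python3 -m crank '[0,0,0,0,0,-10,0,0,0,0,0,0,-50,0,0,0,0,0,0,-60,0,0,0,0,0,0,-60,0,0,0,0,0,0,-60,0]'; python3 -m crank '[0,0,0.1704,0,0,0,0,0,0,0.1704,0,0,0,0,0,0,0.1704,0,0,0,0,0,0,0.1704,0,0,0,0,0,0,0.1704,0,0,0,0]'; python3 -m crank '[0,0,0.1704,0,0,0,0,0,0,0.1704,0,0,0,0,0,0,0.1704,0,0,0,0,0,0,0.1704,0,0,0,0,0,0,0,0,0,0,0]'; python3 go.py .5814 .01 .22 93.4
```

```text
clock: 55.08
tool_pos: [0.4466, 0.3767, 0.2466]
orientation: [-179.9, 0.0, 1.3]
force: [1.5, 0.6, -4.4]
opening: 0.0246
gripper_force: 30.0
clock: 55.7
tool_pos: [0.4467, 0.3768, 0.2443]
orientation: [-179.9, 0.1, -47.9]
force: [-0.1, 0.1, -3.7]
opening: 0.0247
gripper_force: 30.0
clock: 56.32
tool_pos: [0.4468, 0.3769, 0.2443]
orientation: [180.0, 0.1, -86.5]
force: [-0.5, -0.2, -3.8]
opening: 0.0251
gripper_force: 30.0
at [0.4468 0.3769 0.2443] [ 1.7998e+02  1.1000e-01 -8.6530e+01] F [-0.5 -0.2 -3.8] open 0.0251 gf 30.0 t 56.33
turn [0.0003 0.0019 0.0012] rows 1.0 | then shift [ 374.2 -112.6   24.3] rows 7.0
```

```bash
python3 -m crank '[0,0,0,53.5,-16.1,0,0,0,0,0,53.5,-16.1,0,0,0,0,0,53.5,-16.1,0,0,0,0,0,53.5,-16.1,0,0,0,0,0,53.5,-16.1,0,0]'; python3 -m crank '[0,0,0.001,53.5,-16.1,0,0,0,0,0,53.2,-16,0,0,0,0,0,0,0,30,0,0,0,0,0,0,34,0,0,0,0,0,0,0,0]'; python3 -m crank '[0,0,0,0,0,0,0]'; python3 go.py .5814 .01 .15 93.4
```

```text
clock: 56.95
tool_pos: [0.5436, 0.113, 0.2442]
orientation: [-180.0, 0.1, -86.3]
force: [0.7, 0.8, -4.3]
opening: 0.0245
gripper_force: 30.0
clock: 57.58
tool_pos: [0.5798, 0.0095, 0.1773]
orientation: [179.7, 0.1, -86.5]
force: [-1.0, -0.6, -3.2]
opening: 0.0247
gripper_force: 30.0
clock: 57.7
tool_pos: [0.5825, 0.0103, 0.1811]
orientation: [-179.9, 0.1, -86.5]
force: [0.6, -0.1, -2.9]
opening: 0.0252
gripper_force: 30.0
at [0.5825 0.0103 0.1811] [-1.799e+02  8.000e-02 -8.651e+01] F [ 0.6 -0.1 -2.9] open 0.0252 gf 30.0 t 57.7
turn [-0.0017  0.0014  0.0015] rows 1.0 | then shift [ 0.2  1.2 31.1] rows 1.0
```

```bash
python3 -m crank '[-0.001,0.001,0.001,0.2,1,20,0,0,0,0,0,0,11,0,0,0,0,0,0,0,0,0,0,0,0,0,0,0]'; python3 go.py .5814 .01 .1444 93.4; python3 -m crank '[0,0,0,0,0,3,0,0,0,0,0,0,0,0]';python3 -m crank '[0,0,0,0,0,2,0,0,0,0,0,0,0,0]';python3 -m crank '[0,0,0,0,0,0.7,0,0,0,0,0,0,0,0]'
```

```text
clock: 58.2
tool_pos: [0.5814, 0.01, 0.1498]
orientation: [-180.0, 0.0, -86.7]
force: [0.5, -0.0, -3.0]
opening: 0.0245
gripper_force: 30.0
at [0.5814 0.01   0.1498] [-1.7997e+02  4.0000e-02 -8.6680e+01] F [ 0.5 -0.  -3. ] open 0.0245 gf 30.0 t 58.2
turn [-0.0006  0.0007 -0.0014] rows 1.0 | then shift [-0.  -0.   5.4] rows 1.0
clock: 58.45
tool_pos: [0.5807, 0.0098, 0.1458]
orientation: [180.0, 0.0, -86.7]
force: [0.8, 0.1, -3.6]
opening: 0.0249
gripper_force: 30.0
clock: 58.7
tool_pos: [0.5809, 0.0098, 0.1444]
orientation: [180.0, 0.0, -86.7]
force: [-1.8, 1.4, 3.1]
opening: 0.0247
gripper_force: 30.0
clock: 58.95
tool_pos: [0.5809, 0.0098, 0.1444]
orientation: [-180.0, 0.0, -86.7]
force: [-4.0, 1.3, 8.1]
opening: 0.0249
gripper_force: 30.0
```

Resting. Release, lift straight up, retreat out of view and check.

```bash
python3 -m crank '[0,0,0,0,0,-0.7,0.6,0,0,0,0,0,0,0.6,0,0,0,0,0,0,0.6,0,0,0,0,0,0,0.6]'; python3 -m crank '[0,0,0,0,0,-15,0.6,0,0,0,0,0,-40,0.6,0,0,0,0,0,-50,0.6,0,0,0,0,-55,0,0.6,0,0,0,0,-30,0,0.6]'; python3 -m crank '[0,0,0,50,0,0,0.6,0,0,0,50,0,0,0.6,0,0,0,50,0,0,0.6,0,0,0,50,0,0,0.6,0,0,0,50,0,0,0.6]'; python3 -m crank '[0,0,0,50,0,0,0.6,0,0,0,0,0,0,0.6]'; python3 look.py | grep -E "tube|outline|riser"; python3 - <<'E'
from h import *
a=eyes.snapshot("top");b=eyes.snapshot("scene")
cv2.imwrite("pics/fin.png",np.hstack([cv2.resize(a[130:300,140:460],None,fx=1.25,fy=2)[:,:400],cv2.resize(b[150:320,150:470],None,fx=1.25,fy=2)]))
E
```

```text
clock: 59.45
tool_pos: [0.5808, 0.0098, 0.1436]
orientation: [179.9, 0.0, -86.7]
force: [-0.1, 0.1, -0.2]
opening: 0.0518
gripper_force: 0.0
clock: 60.08
tool_pos: [0.6677, 0.0148, 0.2509]
orientation: [-179.9, 0.1, -86.7]
force: [-0.3, 0.3, -0.6]
opening: 0.0528
gripper_force: 0.0
clock: 60.7
tool_pos: [0.6801, -0.2367, 0.2499]
orientation: [-180.0, 0.0, -86.7]
force: [0.4, -0.6, 0.1]
opening: 0.0526
gripper_force: 0.0
clock: 60.95
tool_pos: [0.6823, -0.2886, 0.2487]
orientation: [179.9, 0.0, -86.9]
force: [0.1, 0.2, 0.7]
opening: 0.0526
gripper_force: 0.0
top riser_a 0.91 525 [0.423 0.118] [229.0, 237.2, 22.3, 36.2]
top riser_a 0.63 546 [ 0.382 -0.356] [389.1, 247.9, 16.6, 34.6]
top riser_a 0.28 97 [ 0.667 -0.066] [299.8, 155.0, 0.2, 38.1]
top tube_a 0.66 801 [0.671 0.063] [213.7, 164.6, 85.7, 15.8]
top tube_a 0.59 705 [0.586 0.068] [218.2, 194.2, 78.5, 16.9]
scene riser_a 0.8 446 [ 0.395 -0.352] [159.3, 167.4, 18.9, 27.9]
scene riser_a 0.76 277 [0.393 0.116] [319.4, 186.5, 20.7, 21.4]
scene riser_a 0.63 245 [ 0.647 -0.073] [233.3, 245.5, 23.3, 25.4]
scene riser_a 0.57 1023 [ 0.644 -0.24 ] [159.0, 235.3, 45.9, 40.5]
scene tube_a 0.85 1929 [ 0.464 -0.005] [220.6, 201.3, 128.1, 18.5]
scene tube_a 0.82 2138 [ 0.553 -0.001] [213.5, 224.1, 139.3, 23.4]
scene tube_a 0.74 1632 [0.607 0.102] [298.1, 201.9, 38.5, 77.9]
```

View pics/fin.png

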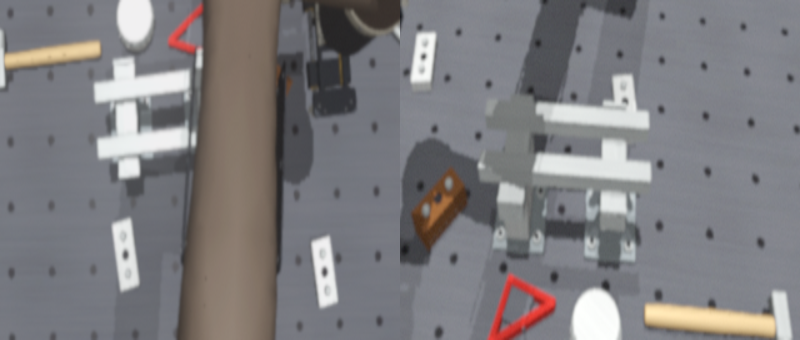

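The views show both tubes lying across the two bars, with the bystanders and spare risers untouched. One last numeric check of centring and squareness follows.

```bash
python3 - <<'E'
from fit import *
a=np.radians(3.4);u=np.array([np.cos(a),np.sin(a)]);v=np.array([-u[1],u[0]]);mid=np.array([.6193,.0123])
for p,m in R["scene","tube_a"][:2]:
    m=m.astype(float);x0=ray(C["scene"],[np.argwhere(m)[:,::-1].mean(0)],.15)[0,:2]
    r=fit({"scene":m},.3,.025,.025,(*x0,np.radians(93.4)),False,.14)
    d=r.x[:2]-mid;print(np.round(r.x[:2],4),round(np.degrees(r.x[2]),2),round(r.fun,3),"along bar",round(d@u,4),"off centre",round(d@v,4))
E
```

```text
[0.5797 0.0107] 93.08 0.112 along bar -0.0396 off centre 0.0007
[0.6556 0.0169] 93.51 0.109 along bar 0.0365 off centre 0.0025
```

The tubes are centred to about 2 mm, square to within 0.4°, and about 51 mm apart, so I'm handing in.

```bash
python3 -c "
from plant import *;print(ctrl.close_job())"
```

```text
the job is handed in; nothing more can be done
None
```

The job is handed in: two 40 mm risers and the rest bar are pressed home level with the 140 mm pedestal, and both tubes lie across the bars, centred to about 2 mm, square within 0.4°, with about 51 mm between them.

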